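# Right the toppled reagent bottles in the dispensing lane and lock it with its sprung bar

## Robot

A 7-joint arm with a two-finger parallel gripper is mounted at the origin on a cart in front of the work surface, level with it; the furniture and walls round the work are solid. World frame = base frame: x ahead of the robot, y to its left, z up, the work surface at z = 0. Lengths are in m, angles in rad, forces in N, time in s.
With the tool pointing down it reaches from about 0.4 to 0.85 m from the base axis. Payload 6.9 kg.
Tool frame: the origin (TCP) lies on the centre line of the jaws, within the pads' length; the fingertips stand 17 mm ahead of it and the grasp point (between the pads) lies 2 mm behind it; x points along the fingers, y is the direction in which the jaws open and shut, and the axes are right-handed (so a half turn about x gives the same grasp; the last joint's range is limited). The gripper opens to 85 mm and grips with 20 to 120 N. Pads are 22 mm wide; open, the fingers measure 114 mm over their backs; the gripper's body (76 mm by 85 mm) begins 54 mm behind the grasp point. The pads swing forward as they close: fully open they stand 13 mm farther back than shut.
Start: joints at [-1.149, 0.507, -0.238, 1.5, 0.126, 1.149, -0.155], TCP at [0.195, 0.594, 0.248] pointing down, gripper open.
Joint ranges: [-3.08, 3.08], [-0.24, 2.05], [-1.43, 1.35], [0, 2.5], [-1.52, 4.66], [0.17, 1.96], [-2.89, 2.89]. Speed limits (rad/s): [2.39, 2.39, 3.14, 3.14, 3.14, 3.14, 3.14].

## Interface

Orientations are given as a rotation vector (axis times angle).
In Python, from station import arm, imaging gives the robot as it stands. The module is installed in compiled form; this text tells all that it offers.
- The arm moves only by the tool drive_tool, never from a script. Its argument "moves" is a list of rows, each a list of 7 numbers: the shift along the tool's x, y, z in units of 500 mm (1.0 is 500 mm), then the turn, a rotation vector about the tool's x, y, z in units of 1.5 rad (1.0 is 1.5 rad), then the gripper command: -1 is shut, 1 is fully open, values between are in proportion. A call has 1 to 5 rows; each row is the pose to reach, as a shift and turn from the pose commanded when the call began, along the tool's axes at that moment; what a row does not reach only later rows make up. A row lasts 1/12 s, in which the tool goes at most 41.7 mm and 7.16 degrees, less where a joint would pass 70% of its speed; a pose out of reach is approached as far as the arm can. A call with a number of a shift or a turn outside -1 to 1 is refused whole. A call with a gripper value outside its range is refused whole. The fingers move at their own pace and stop on an object; "force" is the grip in N (left out, the last holds). Time passes only in rows, so rows that repeat a pose let the fingers close. It gives the time, the measured TCP pose, the force and the opening at its end, in the units of the state.
- arm.sense(): the state, without advancing time (a new reading comes with each control period).
- imaging.snapshot(name): name is "scene" or "top"; returns the picture (480x640x3 uint8, red, green, blue); there is no depth.
- imaging.get_calibration(name): a dict with "mtx" (3x3 intrinsics, pixels), "rvec" (rotation vector, rad) and "tvec" (3), from world to camera coordinates, as OpenCV has them. Camera axes: x right, y down, z forward; pixel columns grow to the right and rows downward; lengths in m; the calibration is good to about 2 mm. A picture is of the moment at which its call begins. get_calibration takes no time and is no camera call.
- arm.job_done(): hands the job in, once; it reports no verdict.
The state is a dict: "time_s": time; "qpos": joint angles; "joint_vel": joint speeds; "tau": joint torques, N m; "eef_pos": TCP position; "tcp_rot": TCP orientation; "force": force on the tool from outside, world axes, zero at the start; "wrist_torque": the same for the moment, N m; "gripper_width": opening from 0.0 (shut) to 1.0 (fully open).
Only numpy, scipy, OpenCV 4.12 (cv2) and the standard library are available. Lean on these libraries where they do the work, as an engineer would, in place of code of your own. Each camera call takes 0.05 s, during which the arm holds its last target. There are 200 camera calls.

## Task

Some reagent bottles have been knocked over on the worktop. Stand every one of them upright in the dispensing lane, between its side rails and in front of the bottle still standing there, which must stay standing in the lane. Only when all are in, squeeze the thumb plates of the sprung retaining bar together, lower it between the two cheeks at the front of the lane, and let it spring out so that both its pins sit fully home in the recesses.

Things in the scene. Friction and masses are not known exactly. Their poses are not given: they have to be found in the camera images.
- lane: fixed metal dispensing lane, T-shaped from above. Origin on the worktop under the middle of the line between the two recesses; x runs along the lane away from its open front, y across it to the left, z up. At the front two upright cheeks (x = -22 to +22 mm, 47 mm high, 14 mm thick), inner faces at y = -62 and +62 mm, each with a recess; a 4 mm crosspiece joins them on the worktop
- lane_floor (a point): point on the lane floor's middle line, at x = 120 mm of the lane, same axes. The floor's top is 4 mm above the worktop and runs from x = 16 to 244 mm of the lane; low side rails, x = 30 to 238 mm, tops 14 mm above the worktop, inner faces 64 mm apart, outer faces 74 mm apart; a 60 mm high end wall has its near face at x = 238 mm
- recess_line (a point): middle of the line between the centres of the two recesses, 32 mm above the worktop, same axes as the lane. In the inner face of each cheek there is a square blind recess, 16 x 16 mm and 8 mm deep, centred on this line (x = 0 of the lane): mouths at y = -62 and +62 mm, bottoms at y = -70 and +70 mm
- bar_fixed_plate (a point): sprung retaining bar: two in-line halves that telescope. Each half has a square thumb plate, 48 x 48 mm, 4 mm thick, and beyond it a round pin, 10 mm diameter, 38.5 mm long, its last 7 mm tapered to 4 mm. The bar is the same either way round and on all four sides. This point: on the bar's axis at the outer face of the first half's plate; x axis along the bar, first half to second
- bar_sprung_plate (a point): the same for the second half's plate (same axes); the middle between both plate points is the middle of the bar. Outer plate faces are 66 mm apart at rest, bar 143 mm long. Squeezing the plates shortens both by up to 31 mm (to 35 and 112 mm, firm stop); spring 3 N at rest, 12 N at the stop. It lies loose on the edges of its plates, axis 24 mm up, 0.12 kg
- bar_fixed_tip (a point): tip of the pin of the first half, on the bar's axis (38.5 mm out from its plate's outer face)
- bar_sprung_tip (a point): tip of the pin of the second half, likewise
- plunger (a joint): how far the bar is shortened: 0 at rest, 0.031 m at the stop; about 0.003 m when it sits in both recesses
- bottle_a_mid (a point): tipped-over brown screw-cap bottle with a label, may be absent: 46 mm diameter, 85 mm high with its cap (full diameter up to 73 mm, narrower cap above), about 0.07 kg; it can roll. This point is the centre of the bottle, half its height from the base; z axis points from base to cap (level while it lies)
- bottle_b_mid (a point): tipped-over white screw-cap bottle with a label, may be absent: 42 mm diameter, 78 mm high with its cap (full diameter up to 67 mm, narrower cap above), about 0.07 kg; it can roll. This point is the centre of the bottle, half its height from the base; z axis points from base to cap (level while it lies)
- bottle_c_mid (a point): tipped-over white screw-cap bottle with a label, may be absent: 42 mm diameter, 78 mm high with its cap (full diameter up to 67 mm, narrower cap above), about 0.07 kg; it can roll. This point is the centre of the bottle, half its height from the base; z axis points from base to cap (level while it lies)
- stander_mid (a point): small brown bottle already standing upright near the end wall of the lane: 38 mm diameter, 66 mm high; this point is its centre, half-way up; z axis base to cap
- bottle_a: the same bottle; origin at the centre of its base
- bottle_b: the same bottle; origin at the centre of its base
- bottle_c: the same bottle; origin at the centre of its base
- bar: the whole bar; origin 24 mm below its axis (perpendicular to one pair of plate edges), midway between the plates when it is at rest length; x axis along the bar

How it is judged:
By the outcome, as a careful person would: the job done as asked, in the order asked, and still so for the second after the job is handed in, with the robot touching nothing.
Of bottle_a, bottle_b, bottle_c only 2 to 3 are there at a start; the rules pass over those that are not, and their reading is None.
At some moment in a run one of bar may be knocked a few centimetres aside while the robot is not near it.
It also fails if it takes over 208 s, if anything falls off the work surface, if the arm or the gripper's body presses on something with over 40 N, if the wrist force passes 120 N, or if a joint passes its speed limit or range.

## Working session

There is one attempt and no reset: what is moved stays moved. The work goes in short steps, Python scripts to look and compute and a tool call to move; the robot and the scene stay as the last step left them, time stands still between calls to the robot, and variables do not carry over. Pictures are saved under pics/ and viewed, on a budget of 14 in all, crops included, one or two more only if the job needs it, and the job is handed in when it is done.

Besides the shell and the picture viewer there is one more tool, called after "Call:" by a JSON object that holds its "method" and its "body", one argument or row to a line. drive_tool: Moves the arm, as the interface text tells. Its arguments: {"type":"object","properties":{"moves":{"type":"array"},"force":{"type":"number"}},"required":["moves"]}

```bash
mkdir -p pics; python3 - <<'E'
from station import arm, imaging
import cv2
for n in("scene","top"):
    im=imaging.snapshot(n); cv2.imwrite(f"pics/{n}0.png",im[:,:,::-1]); c=imaging.get_calibration(n); print(n,c)
print(arm.sense())
E
```

```text
scene {'mtx': array([[609.75278711,   0.        , 328.86833405],
       [  0.        , 609.75278711, 238.96241465],
       [  0.        ,   0.        ,   1.        ]]), 'rvec': array([ 2.25451399, -0.59926256,  0.27306268]), 'tvec': array([-0.3754122 ,  0.16505925,  1.33190618])}
top {'mtx': array([[594.74507547,   0.        , 319.97558105],
       [  0.        , 594.74507547, 243.05723325],
       [  0.        ,   0.        ,   1.        ]]), 'rvec': array([ 2.1640072 , -2.13728843,  0.15320002]), 'tvec': array([-0.01642254,  0.44870868,  1.66901512])}
{'time_s': 0.1, 'qpos': array([-1.14851466,  0.50826343, -0.23755979,  1.50105762,  0.1257144 ,
        1.14890481, -0.154808  ]), 'joint_vel': array([-0.00082731, -0.00147903, -0.00039627, -0.00387276, -0.00050566,
        0.00139726, -0.00171397]), 'tau': array([-4.01788013e-03, -6.21835041e+01, -2.19424009e+00, -2.50207651e+01,
        1.25102254e-02,  7.69208389e-03,  2.23209884e-05]), 'eef_pos': array([0.19461696, 0.59346748, 0.24750303]), 'tcp_rot': array([ 0.24730948,  1.55669296, -0.24987106]), 'force': array([-0.37233007, -0.70264996,  0.33262716]), 'wrist_torque': array([-0.00013424, -0.01008275, -0.03895946]), 'gripper_width': 0.9980769641962709}
```

View pics/top0.png

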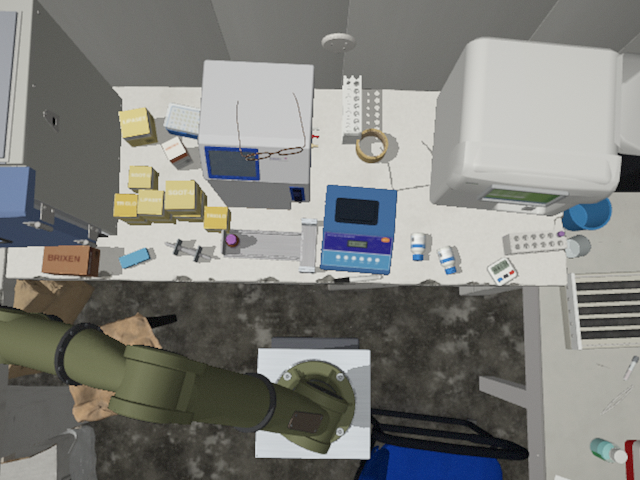

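View pics/scene0.png

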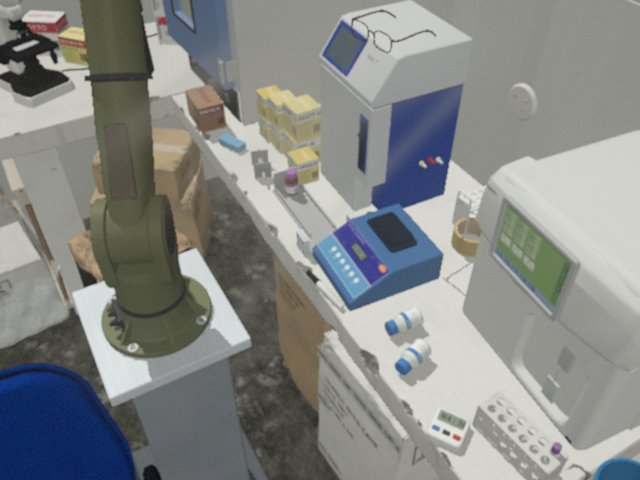

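The top view shows the lane running to the left, with its cheeks at about (308,245) and the stander at (231,240). The bar is at about (190,250). Two white bottles lie at (418,247) and (447,260), and I see no brown tipped bottle. I'll zoom in next.

```bash
python3 - <<'E'
import cv2,numpy as np
t=cv2.imread("pics/top0.png"); s=cv2.imread("pics/scene0.png")
R=lambda im,x0,y0,w,h,k:cv2.resize(im[y0:y0+h,x0:x0+w],None,fx=k,fy=k,interpolation=cv2.INTER_CUBIC)
a=R(t,165,215,160,60,5)          # lane+bar 800x300
b=R(t,400,225,80,60,5)  # bottles 400x300
c=R(s,370,295,80,90,300/90.); c=cv2.resize(s[300:375,370:470],(400,300),interpolation=cv2.INTER_CUBIC)
cv2.imwrite("pics/z1.png",np.vstack([a,np.hstack([b,c])]))
E
```

```text
(no output)
```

View pics/z1.png

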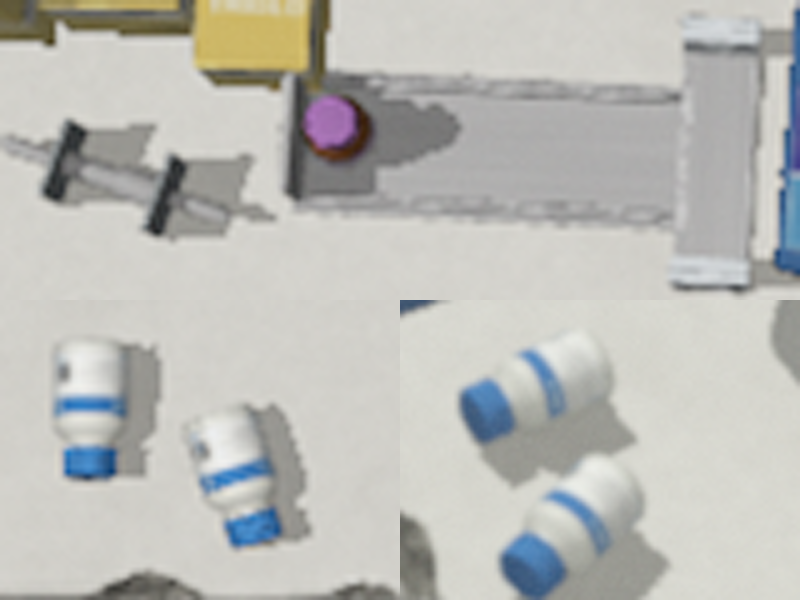

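```bash
cat > h.py <<'E'
import numpy as np,cv2
from scipy.spatial.transform import Rotation as Ro
from station import arm,imaging
C={n:imaging.get_calibration(n) for n in("scene","top")}
def ray(n,uv):
    c=C[n];R=cv2.Rodrigues(c["rvec"])[0];d=R.T@np.linalg.inv(c["mtx"])@np.array([*uv,1.]);return -R.T@c["tvec"],d
def onz(n,uv,z):
    o,d=ray(n,uv);return o+d*(z-o[2])/d[2]
def tri(u1,u2):
    (o,d),(p,e)=ray("top",u1),ray("scene",u2)
    s=np.linalg.lstsq(np.c_[d,-e],p-o,rcond=None)[0];a,b=o+d*s[0],p+e*s[1];return (a+b)/2,np.linalg.norm(a-b)
def proj(n,X):
    c=C[n];return cv2.projectPoints(np.atleast_2d(X).astype(float),c["rvec"],c["tvec"],c["mtx"],None)[0][:,0]
E
python3 - <<'E'
from h import *
t=cv2.imread("pics/top0.png"); s=cv2.imread("pics/scene0.png")
Rz=lambda im,x0,y0,w,h,k:cv2.resize(im[y0:y0+h,x0:x0+w],None,fx=k,fy=k,interpolation=cv2.INTER_CUBIC)
cv2.imwrite("pics/z2.png",np.hstack([Rz(t,290,212,40,60,10),Rz(s,245,140,80,120,5)]))
for n,im in(("top",t),("scene",s)):
    hsv=cv2.cvtColor(im,cv2.COLOR_BGR2HSV)
    m=cv2.inRange(hsv,(100,120,60),(120,255,255))
    k,l,st,ce=cv2.connectedComponentsWithStats(m)
    for i in range(1,k):
        if 8<st[i,4]<900 and 380<ce[i][0]<470: print(n,st[i],ce[i])
    m=cv2.inRange(hsv,(135,60,80),(165,255,255));k,l,st,ce=cv2.connectedComponentsWithStats(m)
    print([ (st[i,4],ce[i].round(1)) for i in range(1,k) if st[i,4]>20])
print(ray("top",(0,0))[0],ray("scene",(0,0))[0])
E
```

```text
top [413 245  10   2  20] [417.5 245.5]
top [413 255  10   6  51] [417.49019608 257.05882353]
top [443 258  10   5  24] [447.29166667 259.45833333]
top [445 267  11   7  51] [450.25490196 270.29411765]
[(np.int32(22), array([560.5, 233.5])), (np.int32(88), array([230.7, 239. ]))]
scene [390 101  39  47 632] [404.79588608 122.37974684]
scene [402 314   5   6  11] [404.45454545 316.27272727]
scene [386 321  11  13 104] [391.25       326.99038462]
scene [409 349   8   6  13] [413. 351.]
scene [396 359  14  15 144] [402.68055556 366.08333333]
scene [433 426   6   4  13] [435.53846154 427.61538462]
[(np.int32(54), array([290.8, 173. ])), (np.int32(60), array([556.1, 447.9]))]
[ 0.21297689 -0.00711999  1.71517077] [-0.11472058 -0.93351931  1.02836464]
```

View pics/z2.png

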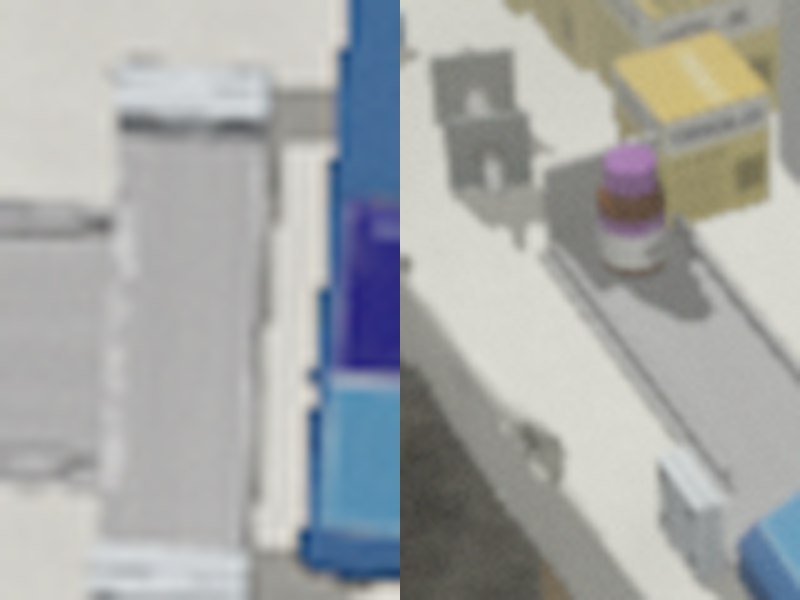

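```bash
cat >> h.py <<'E'
E
python3 - <<'E'
from h import *
P=lambda x,y,z:onz("top",(290+x/10-.5,212+y/10-.5),z)
fi=[P(119,118,.047),P(271,118,.047)];ni=[P(95,545,.047),P(249,545,.047)];fo=[P(116,65,.047),P(270,65,.047)]
for q in(fi,ni,fo):print(np.round(q,4))
f,n=np.mean(fi,0),np.mean(ni,0);print("sep",np.linalg.norm(f-n),"mid",(f+n)/2,"yaw of (far-near) from +x",np.degrees(np.arctan2((f-n)[1],(f-n)[0])))
# rails/ end wall crop z1 5x origin 165,215
Q=lambda x,y,z:onz("top",(165+x/5-.5,215+y/5-.5),z)
print("rail far",Q(390,88,.014),Q(660,96,.014),"near",Q(320,203,.014),Q(650,215,.014))
print("endwall top near face",Q(303,77,.06),Q(297,197,.06))
print("cap stander",onz("top",(230.7,239),.066),tri((230.7,239),(290.8,173)))
print("bottle caps",tri((417.5,257.06),(391.25,327)),onz("top",(417.5,257.06),.030),tri((450.25,270.3),(402.68,366.1)),onz("top",(450.25,270.3),.03))
print("bands",onz("top",(417.5,245.5),.042),onz("top",(447.3,259.5),.042))
B=lambda x,y,z:onz("top",(400+x/5-.5,225+(y-300)/5-.5),z)
print("b1 base",B(90,341,.021),"cap",B(90,478,.021),"L,R",B(53,370,.021),B(127,370,.021))
print("b2 base",B(220,408,.021),"cap",B(257,545,.021))
# bar plates: top edges z=.048
print("bar plates top edges",[np.round(Q(*p,.048),4) for p in((68,122),(48,198),(180,157),(150,232))],"tips",Q(8,138,.024),Q(270,215,.024))
E
```

```text
[[ 5.028e-01  4.270e-02  4.700e-02]
 [ 5.033e-01 -5.000e-04  4.700e-02]]
[[0.3807 0.0475 0.047 ]
 [0.3812 0.0041 0.047 ]]
[[ 0.5181  0.0438  0.047 ]
 [ 0.5186 -0.      0.047 ]]
sep 0.12217806441618943 mid [0.44199746 0.02344413 0.047     ] yaw of (far-near) from +x -2.1965510368548036
rail far [0.48047466 0.2137215  0.014     ] [0.47778321 0.05738517 0.014     ] near [0.41295921 0.25197023 0.014     ] [0.40840203 0.0619182  0.014     ]
endwall top near face [0.47888816 0.25692856 0.06      ] [0.41077268 0.25795461 0.06      ]
cap stander [0.45231598 0.23941229 0.066     ] (array([0.45376654, 0.23954131, 0.06258128]), np.float64(0.0020498766794070896))
bottle caps (array([ 0.41508121, -0.29241361,  0.01758856]), np.float64(0.0030365907669742554)) [ 0.41224976 -0.28961068  0.03      ] (array([ 0.37833712, -0.38607234,  0.01782548]), np.float64(0.003725003389746819)) [ 0.37550231 -0.38244636  0.03      ]
bands [ 0.44389065 -0.28794967  0.042     ] [ 0.40493879 -0.37197242  0.042     ]
b1 base [ 0.48406771 -0.29186969  0.021     ] cap [ 0.4045411  -0.29102635  0.021     ] L,R [ 0.46687626 -0.27035703  0.021     ] [ 0.46741944 -0.3130256   0.021     ]
b2 base [ 0.4459958  -0.36629294  0.021     ] cap [ 0.36721353 -0.38614275  0.021     ]
bar plates top edges [array([0.4533, 0.3909, 0.048 ]), array([0.4099, 0.4002, 0.048 ]), array([0.4341, 0.3268, 0.048 ]), array([0.3913, 0.3419, 0.048 ])] tips [0.44706783 0.43060901 0.024     ] [0.40451488 0.27879297 0.024     ]
```

```bash
python3 - <<'E'
from h import *
s=arm.sense();print(Ro.from_rotvec(s["tcp_rot"]).as_matrix().round(3))
for y in(-.02,-.1): print(proj("top",[.42,y,.0]))
E
```

```text
[[-0.     0.311  0.95 ]
 [-0.002  0.95  -0.311]
 [-1.    -0.002  0.   ]]
[[322.96385673 254.43799273]]
[[350.50369462 254.78320667]]
```

```bash
cat >> h.py <<'E'
from scipy.spatial.transform import Slerp
Z=np.array([0,0,1.])
def frame(d,e):return np.c_[d,np.cross(e,d),e]
def pick(haz,L):  # haz: azimuth deg from cap to base; L lean from vertical
    a,L=np.radians([haz,L]);h=np.array([np.cos(a),np.sin(a),0]);return frame(h*np.sin(L)-Z*np.cos(L),-h*np.cos(L)-Z*np.sin(L))
def place(haz,L):
    a,L=np.radians([haz,L]);h=np.array([np.cos(a),np.sin(a),0]);return frame(h*np.cos(L)-Z*np.sin(L),h*np.sin(L)+Z*np.cos(L))
def down(jaz):  # tool down, jaw at azimuth jaz
    a=np.radians(jaz);d=-Z;y=np.array([np.cos(a),np.sin(a),0]);return np.c_[d,y,np.cross(d,y)]
def plan(wps,p=None,R=None,maxmm=.195,maxdeg=34):
    if p is None:
        s=arm.sense();p=s["eef_pos"];R=Ro.from_rotvec(s["tcp_rot"]).as_matrix()
    for P,Q in wps:
        P=np.array(P,float);w=Ro.from_matrix(R.T@Q).as_rotvec()
        n=max(1,int(np.ceil(max(np.linalg.norm(P-p)/maxmm,np.degrees(np.linalg.norm(w))/maxdeg))))
        for i in range(n):
            sh=R.T@(P-p)/n/.5;print(np.r_[sh,w/n/1.5].round(3).tolist())
            # next sub-step is expressed in turned frame
            p=p+R@sh*.5;R=R@Ro.from_rotvec(w/n).as_matrix()
        print('--',P,np.degrees(np.linalg.norm(w)).round(1))
def st():
    s=arm.sense();print("t",round(s["time_s"],2),"p",s["eef_pos"].round(4),"F",s["force"].round(1),"g",round(s["gripper_width"],3),"q",s["qpos"].round(2));print(Ro.from_rotvec(s["tcp_rot"]).as_matrix().round(3).tolist())
E
python3 - <<'E'
from h import *
g=np.array([.439,-.2915,.022]);R1=pick(0,38)
plan([([.40,.30,.24],down(37)),([.43,0,.22],down(0)),([.40,-.2,.20],down(-60)),(g-.10*R1[:,0],R1)])
E
```

```text
[0.008, -0.215, 0.287, 0.203, 0.0, 0.001]
[0.004, -0.06, 0.169, 0.203, 0.0, 0.001]
-- [0.4  0.3  0.24] 34.9
[0.022, -0.16, 0.347, 0.215, -0.0, -0.0]
[0.011, -0.021, 0.19, 0.215, -0.0, -0.0]
-- [0.43 0.   0.22] 37.0
[0.025, -0.01, 0.293, 0.349, -0.0, 0.0]
[0.013, 0.069, 0.129, 0.349, -0.0, 0.0]
-- [ 0.4 -0.2  0.2] 60.0
[0.106, 0.13, 0.104, 0.168, 0.216, 0.058]
[0.042, 0.074, 0.05, 0.168, 0.216, 0.058]
-- [ 0.37743385 -0.2915      0.10080108] 48.1
```

```bash
sed -i 's/        for i in range(n):/        D=(P-p)\/n\n        for i in range(n):/; s/sh=R.T@(P-p)\/n\/.5/sh=R.T@D\/.5/' h.py
python3 - <<'E'
from h import *
g=np.array([.439,-.2915,.022]);R1=pick(0,38)
plan([([.40,.30,.24],down(37)),([.43,0,.22],down(0)),([.40,-.2,.20],down(-60)),(g-.10*R1[:,0],R1)])
E
```

```text
[0.008, -0.215, 0.287, 0.203, 0.0, 0.001]
[0.008, -0.119, 0.338, 0.203, 0.0, 0.001]
-- [0.4  0.3  0.24] 34.9
[0.02, -0.157, 0.258, 0.215, -0.0, -0.0]
[0.02, -0.067, 0.294, 0.215, -0.0, -0.0]
-- [0.43 0.   0.22] 37.0
[0.02, -0.03, 0.2, 0.349, -0.0, 0.0]
[0.02, 0.074, 0.188, 0.349, -0.0, 0.0]
-- [ 0.4 -0.2  0.2] 60.0
[0.099, 0.068, 0.065, 0.168, 0.216, 0.058]
[0.082, 0.078, 0.076, 0.168, 0.216, 0.058]
-- [ 0.37743385 -0.2915      0.10080108] 48.1
```

Call:
{"method": "drive_tool", "body": {
  "moves": [
    [0.008, -0.215, 0.287, 0.203, 0, 0, 0.41],
    [0.008, -0.215, 0.287, 0.203, 0, 0, 0.41],
    [0.008, -0.215, 0.287, 0.203, 0, 0, 0.41],
    [0.008, -0.215, 0.287, 0.203, 0, 0, 0.41],
    [0.008, -0.215, 0.287, 0.203, 0, 0, 0.41]
  ],
  "force": 25
}}

```text
time_s: 0.52
eef_pos: [0.3019, 0.4409, 0.2439]
tcp_rot: [0.489, 1.511, -0.495]
force: [0.9, -0.3, -0.8]
gripper_width: 0.709
```

Call:
{"method": "drive_tool", "body": {
  "moves": [
    [0.008, -0.119, 0.338, 0.203, 0, 0, 0.41],
    [0.008, -0.119, 0.338, 0.203, 0, 0, 0.41],
    [0.008, -0.119, 0.338, 0.203, 0, 0, 0.41],
    [0.008, -0.119, 0.338, 0.203, 0, 0, 0.41],
    [0.008, -0.119, 0.338, 0.203, 0, 0, 0.41]
  ]
}}

```text
time_s: 0.93
eef_pos: [0.4039, 0.294, 0.2401]
tcp_rot: [0.726, 1.442, -0.73]
force: [0.3, 0.0, 0.3]
gripper_width: 0.703
```

Call:
{"method": "drive_tool", "body": {
  "moves": [
    [0.02, -0.157, 0.258, 0.215, 0, 0, 0.41],
    [0.02, -0.157, 0.258, 0.215, 0, 0, 0.41],
    [0.02, -0.157, 0.258, 0.215, 0, 0, 0.41],
    [0.02, -0.157, 0.258, 0.215, 0, 0, 0.41],
    [0.02, -0.157, 0.258, 0.215, 0, 0, 0.41]
  ]
}}

```text
time_s: 1.35
eef_pos: [0.4152, 0.1438, 0.23]
tcp_rot: [0.972, 1.341, -0.977]
force: [0.7, -0.7, -0.5]
gripper_width: 0.708
```

Call:
{"method": "drive_tool", "body": {
  "moves": [
    [0.02, -0.067, 0.294, 0.215, 0, 0, 0.41],
    [0.02, -0.067, 0.294, 0.215, 0, 0, 0.41],
    [0.02, -0.067, 0.294, 0.215, 0, 0, 0.41],
    [0.02, -0.067, 0.294, 0.215, 0, 0, 0.41],
    [0.02, -0.067, 0.294, 0.215, 0, 0, 0.41]
  ]
}}

```text
time_s: 1.77
eef_pos: [0.43, -0.0053, 0.2202]
tcp_rot: [1.213, 1.204, -1.216]
force: [-0.0, 0.8, 0.5]
gripper_width: 0.705
```

Call:
{"method": "drive_tool", "body": {
  "moves": [
    [0.02, -0.03, 0.2, 0.349, 0, 0, 0.41],
    [0.02, -0.03, 0.2, 0.349, 0, 0, 0.41],
    [0.02, -0.03, 0.2, 0.349, 0, 0, 0.41],
    [0.02, -0.03, 0.2, 0.349, 0, 0, 0.41],
    [0.02, -0.03, 0.2, 0.349, 0, 0, 0.41]
  ]
}}

```text
time_s: 2.18
eef_pos: [0.4149, -0.1005, 0.2101]
tcp_rot: [1.588, 0.91, -1.589]
force: [0.9, 0.5, 0.6]
gripper_width: 0.707
```

Call:
{"method": "drive_tool", "body": {
  "moves": [
    [0.02, 0.074, 0.188, 0.349, 0, 0, 0.41],
    [0.02, 0.074, 0.188, 0.349, 0, 0, 0.41],
    [0.02, 0.074, 0.188, 0.349, 0, 0, 0.41],
    [0.02, 0.074, 0.188, 0.349, 0, 0, 0.41],
    [0.02, 0.074, 0.188, 0.349, 0, 0, 0.41]
  ]
}}

```text
time_s: 2.6
eef_pos: [0.4004, -0.1997, 0.2]
tcp_rot: [1.928, 0.514, -1.929]
force: [-0.4, 0.3, -0.1]
gripper_width: 0.705
```

Call:
{"method": "drive_tool", "body": {
  "moves": [
    [0.099, 0.068, 0.065, 0.168, 0.216, 0.058, 0.41],
    [0.099, 0.068, 0.065, 0.168, 0.216, 0.058, 0.41],
    [0.099, 0.068, 0.065, 0.168, 0.216, 0.058, 0.41],
    [0.099, 0.068, 0.065, 0.168, 0.216, 0.058, 0.41],
    [0.099, 0.068, 0.065, 0.168, 0.216, 0.058, 0.41]
  ]
}}

```text
time_s: 3.02
eef_pos: [0.3871, -0.2444, 0.1502]
tcp_rot: [2.401, 0.28, -1.7]
force: [-1.7, 0.1, -1.1]
gripper_width: 0.707
```

Call:
{"method": "drive_tool", "body": {
  "moves": [
    [0.082, 0.078, 0.076, 0.168, 0.216, 0.058, 0.41],
    [0.082, 0.078, 0.076, 0.168, 0.216, 0.058, 0.41],
    [0.082, 0.078, 0.076, 0.168, 0.216, 0.058, 0.41],
    [0.082, 0.078, 0.076, 0.168, 0.216, 0.058, 0.41],
    [0.082, 0.078, 0.076, 0.168, 0.216, 0.058, 0.41]
  ]
}}

```text
time_s: 3.43
eef_pos: [0.3876, -0.2849, 0.107]
tcp_rot: [2.627, 0.18, -1.539]
force: [0.3, 0.1, -0.3]
gripper_width: 0.704
```

```bash
python3 - <<'E'
from h import *
st()
g=np.array([.439,-.2915,.022]);R1=pick(0,38);print(R1.round(3).tolist())
plan([(g,R1)])
E
```

```text
t 3.43 p [ 0.3876 -0.2849  0.107 ] F [ 0.3  0.1 -0.3] g 0.704 q [ 1.12  0.46 -0.34  2.35 -1.4   0.26  0.77]
[[0.485, 0.147, -0.862], [0.055, -0.989, -0.138], [-0.873, 0.019, -0.488]]
[[0.616, 0.0, -0.788], [0.0, -1.0, -0.0], [-0.788, 0.0, -0.616]]
[0.197, 0.025, -0.004, 0.089, 0.101, 0.044]
-- [ 0.439  -0.2915  0.022 ] 12.2
```

```bash
cat > fk.py <<'E'
from h import *
import itertools,json
from scipy.optimize import least_squares
S=[([-1.14851466,.50826343,-.23755979,1.50105762,.1257144,1.14890481,-.154808],[.19461696,.59346748,.24750303],[.24730948,1.55669296,-.24987106])]
s=arm.sense();S.append((list(s["qpos"]),list(s["eef_pos"]),list(s["tcp_rot"])))
json.dump(S,open("samples.json","w"))
def rot(ax,a):return Ro.from_rotvec(np.array(ax)*a).as_matrix()
# Rotation structure: Rz(s1 q1+o)Ry(q2)Rz(s3 q3)Ry(q4)Rz(s5 q5)Ry(q6)Rz(s7 q7) * const
best=[]
for s1,s3,s5,s7 in itertools.product((1,-1),repeat=4):
    A=[]
    for q,p,r in S:
        M=rot(Z,s1*q[0])@rot([0,1,0],q[1])@rot(Z,s3*q[2])@rot([0,1,0],q[3])@rot(Z,s5*q[4])@rot([0,1,0],q[5])@rot(Z,s7*q[6])
        A.append((M,Ro.from_rotvec(r).as_matrix()))
    # R = Rz(o) M T -> find o,T
    def f(x):
        return np.concatenate([(rot(Z,x[0])@M@Ro.from_rotvec(x[1:4]).as_matrix()-R).ravel() for M,R in A])
    b=min((least_squares(f,np.r_[o,t]) for o in(0,1.6,3.1,-1.6) for t in([0,-1.5,0],[0,1.5,0],[1.2,-1.2,1.2],[1.2,1.2,1.2])),key=lambda r:r.cost)
    best.append((b.cost,(s1,s3,s5,s7),b.x.round(3)))
for b in sorted(best,key=lambda b:b[0])[:5]:print(b)
E
python3 fk.py
```

```text
(np.float64(8.945219726109244e-18), (-1, -1, -1, -1), array([ 0.   ,  1.209, -1.209,  1.209]))
(np.float64(0.007661742179592904), (-1, 1, -1, -1), array([ 0.779,  1.282, -0.833,  1.463]))
(np.float64(0.3009059998531193), (-1, 1, 1, 1), array([2.864, 2.647, 2.148, 2.415]))
(np.float64(0.3032939775973657), (1, -1, 1, 1), array([-1.028,  2.344,  1.612,  2.884]))
(np.float64(0.3842642194481315), (1, 1, 1, -1), array([ 0.681, -0.197, -1.566, -0.021]))
```

```bash
cat > kin.py <<'E'
from h import *
import json
from scipy.optimize import least_squares
T=Ro.from_rotvec([1.2092,-1.2092,1.2092]).as_matrix().round(6)
rz=lambda a:Ro.from_rotvec(Z*a).as_matrix()
ry=lambda a:Ro.from_rotvec([0,a,0]).as_matrix()
def chain(q):
    M=[np.eye(3)]
    for i,a in enumerate(q):M.append(M[-1]@(rz(-a) if i%2==0 else ry(a)))
    return M
def basis(q):  # columns: h, L1(z), e(x after q3), L2(z after q4), f(x after q4), Lt, g
    M=chain(q);return np.c_[Z,M[2][:,2],M[3][:,0],M[4][:,2],M[4][:,0],M[6][:,2],M[6][:,0]]
E
python3 - <<'E'
from kin import *
S=json.load(open("samples.json"))
for cols in([0,1,3,5],[0,1,3,5,6],[0,1,2,3,4,5]):
    A=np.vstack([basis(q)[:,cols] for q,p,r in S]);b=np.concatenate([p for q,p,r in S])
    x,*_=np.linalg.lstsq(A,b,rcond=None);print(cols,x.round(4),(A@x-b).round(4))
E
```

```text
[0, 1, 3, 5] [0.1427 0.6264 0.3571 0.3004] [-0.0174  0.0054 -0.0047 -0.0009 -0.0028  0.0047]
[0, 1, 3, 5, 6] [-0.1408  0.7682  0.3871  0.1269  0.0943] [ 0.0002  0.0025 -0.003  -0.0011  0.0026  0.003 ]
[0, 1, 2, 3, 4, 5] [ 0.0502  0.756  -0.0963  0.3773 -0.0075  0.3605] [ 0. -0.  0. -0. -0. -0.]
```

```bash
python3 - <<'E'
from h import *
plan([([.46,-.25,.25],down(-60)),([.50,-.10,.25],down(-20)@Ro.from_rotvec([0,.5,0]).as_matrix())])
E
```

```text
[-0.088, -0.021, -0.137, -0.121, -0.167, -0.038]
[-0.119, -0.004, -0.113, -0.121, -0.167, -0.038]
-- [ 0.46 -0.25  0.25] 36.0
[-0.0, -0.11, -0.11, -0.228, 0.16, -0.058]
[0.038, -0.066, -0.136, -0.228, 0.16, -0.058]
-- [ 0.5  -0.1   0.25] 48.9
```

Call:
{"method": "drive_tool", "body": {
  "moves": [
    [-0.088, -0.021, -0.137, -0.121, -0.167, -0.038, 0.41],
    [-0.088, -0.021, -0.137, -0.121, -0.167, -0.038, 0.41],
    [-0.088, -0.021, -0.137, -0.121, -0.167, -0.038, 0.41],
    [-0.088, -0.021, -0.137, -0.121, -0.167, -0.038, 0.41]
  ]
}}

```text
time_s: 3.77
eef_pos: [0.4225, -0.2684, 0.1649]
tcp_rot: [2.44, 0.321, -1.657]
force: [1.3, 1.1, -1.2]
gripper_width: 0.703
```

Call:
{"method": "drive_tool", "body": {
  "moves": [
    [-0.119, -0.004, -0.113, -0.121, -0.167, -0.038, 0.41],
    [-0.119, -0.004, -0.113, -0.121, -0.167, -0.038, 0.41],
    [-0.119, -0.004, -0.113, -0.121, -0.167, -0.038, 0.41],
    [-0.119, -0.004, -0.113, -0.121, -0.167, -0.038, 0.41],
    [-0.119, -0.004, -0.113, -0.121, -0.167, -0.038, 0.41]
  ]
}}

```text
time_s: 4.18
eef_pos: [0.454, -0.2542, 0.2418]
tcp_rot: [2.084, 0.486, -1.834]
force: [-0.1, 0.0, -0.6]
gripper_width: 0.704
```

```bash
cat > samp.py <<'E'
from kin import *
s=arm.sense();S=json.load(open("samples.json"));S.append((list(s["qpos"]),list(s["eef_pos"]),list(s["tcp_rot"])));json.dump(S,open("samples.json","w"));print(np.round(s["qpos"],3),s["eef_pos"].round(3))
A=np.vstack([basis(q) for q,p,r in S]);b=np.concatenate([p for q,p,r in S])
x,*_=np.linalg.lstsq(A,b,rcond=None);print(x.round(4),abs(A@x-b).max(),np.linalg.cond(A))
E
python3 samp.py
```

```text
[ 0.343  0.318  0.247  1.856 -0.223  0.913 -0.39 ] [ 0.454 -0.254  0.242]
[ 0.0128  0.5929  0.0828  0.3739 -0.0114  0.1016  0.0735] 0.020144957356297927 66.25677702737867
```

Call:
{"method": "drive_tool", "body": {
  "moves": [
    [0, -0.11, -0.11, -0.228, 0.16, -0.058, 0.41],
    [0, -0.11, -0.11, -0.228, 0.16, -0.058, 0.41],
    [0, -0.11, -0.11, -0.228, 0.16, -0.058, 0.41],
    [0, -0.11, -0.11, -0.228, 0.16, -0.058, 0.41]
  ]
}}

```text
time_s: 4.52
eef_pos: [0.4743, -0.181, 0.2461]
tcp_rot: [2.08, 0.898, -1.423]
force: [-0.7, -1.4, -0.2]
gripper_width: 0.709
```

```bash
python3 samp.py
```

```text
[ 0.508  0.295  0.059  1.928 -0.486  0.899  0.12 ] [ 0.474 -0.181  0.246]
[ 0.1346  0.59    0.0228  0.3674 -0.0107  0.2496  0.0151] 0.020463683349842415 28.768789631228444
```

```bash
cat > kin.py <<'E'
from h import *
import json
from scipy.optimize import least_squares
T=Ro.from_rotvec([1.2092,-1.2092,1.2092]).as_matrix().round(6)
rz=lambda a:Ro.from_rotvec(Z*a).as_matrix()
ry=lambda a:Ro.from_rotvec([0,a,0]).as_matrix()
def chain(q):
    M=[np.eye(3)]
    for i,a in enumerate(q):M.append(M[-1]@(rz(-a) if i%2==0 else ry(a)))
    return M
def basis(q):
    M=chain(q);return np.c_[Z,M[1][:,0],M[1][:,1],M[2][:,0],M[2][:,2],M[3][:,:2],M[4][:,0],M[4][:,2],M[5][:,:2],M[6][:,0],M[6][:,2]]
E
cat > samp.py <<'E'
from kin import *
s=arm.sense();S=json.load(open("samples.json"));S.append((list(s["qpos"]),list(s["eef_pos"]),list(s["tcp_rot"])));json.dump(S,open("samples.json","w"));print(np.round(s["qpos"],3),s["eef_pos"].round(3))
A=np.vstack([basis(q) for q,p,r in S]);b=np.concatenate([p for q,p,r in S])
lam=1e-3;x=np.linalg.lstsq(np.vstack([A,lam*np.eye(A.shape[1])]),np.r_[b,np.zeros(A.shape[1])],rcond=None)[0];print(x.round(4),abs(A@x-b).max(),np.linalg.cond(A))
E
python3 samp.py
```

```text
[ 0.508  0.295  0.059  1.928 -0.486  0.899  0.12 ] [ 0.474 -0.181  0.246]
[ 0.2057 -0.0394 -0.0139  0.0201  0.5863 -0.0284 -0.0154 -0.0461  0.3932
  0.0446  0.0061 -0.0334  0.3117] 4.3033938867675925e-06 4.576788600066618e+16
```

Call:
{"method": "drive_tool", "body": {
  "moves": [
    [0, 0.1, -0.15, 0.3, 0.0, 0.3, 0.41],
    [0, 0.1, -0.15, 0.3, 0.0, 0.3, 0.41],
    [0, 0.1, -0.15, 0.3, 0.0, 0.3, 0.41],
    [0, 0.1, -0.15, 0.3, 0.0, 0.3, 0.41],
    [0, 0.1, -0.15, 0.3, 0, 0.3, 0.41]
  ]
}}

```text
time_s: 4.93
eef_pos: [0.5583, -0.1661, 0.2727]
tcp_rot: [2.379, 0.126, -1.471]
force: [-0.9, -0.1, -1.7]
gripper_width: 0.705
```

```bash
python3 samp.py
```

```text
[ 0.028  0.216  0.285  2.027 -0.232  0.426 -0.778] [ 0.558 -0.166  0.273]
[ 2.443e-01  0.000e+00 -5.500e-03 -0.000e+00  5.777e-01  0.000e+00
 -1.860e-02 -0.000e+00  3.820e-01 -0.000e+00 -4.000e-04 -0.000e+00
  3.424e-01] 1.8853775582972077e-06 107.23001213758545
```

Call:
{"method": "drive_tool", "body": {
  "moves": [
    [-0.1, 0.1, 0.1, 0, -0.35, -0.2, 0.41],
    [-0.1, 0.1, 0.1, 0, -0.35, -0.2, 0.41],
    [-0.1, 0.1, 0.1, 0, -0.35, -0.2, 0.41],
    [-0.1, 0.1, 0.1, 0, -0.35, -0.2, 0.41],
    [-0.1, 0.1, 0.1, 0, -0.35, -0.2, 0.41]
  ]
}}

```text
time_s: 5.35
eef_pos: [0.5043, -0.2271, 0.311]
tcp_rot: [1.979, 0.348, -2.142]
force: [1.8, -0.6, -1.0]
gripper_width: 0.707
```

```bash
python3 samp.py
```

```text
[ 0.133  0.407  0.36   1.524 -0.116  1.312 -0.753] [ 0.504 -0.227  0.311]
[ 2.443e-01  0.000e+00 -5.500e-03 -0.000e+00  5.778e-01  0.000e+00
 -1.860e-02 -0.000e+00  3.821e-01  0.000e+00 -4.000e-04 -0.000e+00
  3.424e-01] 1.656833592794671e-06 74.93193872588058
```

Call:
{"method": "drive_tool", "body": {
  "moves": [
    [-0.1, -0.1, 0, -0.1, 0.1, -0.4, 0.41],
    [-0.1, -0.1, 0, -0.1, 0.1, -0.4, 0.41],
    [-0.1, -0.1, 0, -0.1, 0.1, -0.4, 0.41],
    [-0.1, -0.1, 0, -0.1, 0.1, -0.4, 0.41],
    [-0.1, -0.1, 0, -0.1, 0.1, -0.4, 0.41]
  ]
}}

```text
time_s: 5.77
eef_pos: [0.494, -0.1788, 0.3611]
tcp_rot: [-1.952, -1.111, 1.983]
force: [0.4, 0.0, -0.1]
gripper_width: 0.707
```

```bash
python3 samp.py
```

```text
[ 0.438  0.543  0.235  1.32  -0.504  1.808 -0.442] [ 0.494 -0.179  0.361]
[ 2.443e-01  0.000e+00 -5.500e-03 -0.000e+00  5.778e-01 -0.000e+00
 -1.860e-02 -0.000e+00  3.821e-01  0.000e+00 -4.000e-04 -0.000e+00
  3.424e-01] 1.2534429291444216e-06 70.90752234046593
```

```bash
cat >> kin.py <<'E'
X=np.array([.2443,0,-.0055,0,.5778,0,-.0186,0,.3821,0,-.0004,0,.3424])
def fk(q):return basis(q)@X,chain(q)[7]@T
lo=np.array([-3.08,-.24,-1.43,0,-1.52,.17,-2.89])+.04;hi=np.array([3.08,2.05,1.35,2.5,4.66,1.96,2.89])-.04
def ik(P,R,n=25,seed=0,q0=None):
    rng=np.random.default_rng(seed);out=[]
    az=np.arctan2(P[1],P[0])
    for i in range(n):
        x0=rng.uniform(lo,hi) if q0 is None else np.clip(q0+rng.normal(0,.1*i,7),lo,hi)
        if q0 is None:x0[0]=np.clip(-az+rng.normal(0,.5),lo[0],hi[0]);x0[2]*=.5
        def f(q):
            p,Q=fk(q);return np.r_[(p-P)*10,Ro.from_matrix(Q.T@R).as_rotvec()*2]
        r=least_squares(f,x0,bounds=(lo,hi),max_nfev=60)
        if r.cost<1e-7:out.append(r.x)
    return out
F=np.diag([1,-1,-1.])
E
cat > t.py <<'E'
from kin import *
def show(name,P,R):
    for s,Q in((1,R),(-1,R@F)):
        o=ik(P,Q,14)
        print(name,s,len(o),[ (q[[2,4,5,6]].round(1).tolist()) for q in sorted(o,key=lambda q:abs(q[2]))[:3]])
for L in(15,30,40,50):
    print("L",L)
    show("pick1",np.array([.439,-.2915,.022]),pick(0,L))
    show("pick2",np.array([.401,-.3777,.022]),pick(14,L))
    for h in(0,45,90,-60,-90):show(f"place{h}",np.array([.446,.14,.05]),place(h,L))
E
time python3 t.py
```

```text
L 15
pick1 1 6 [[0.0, -1.0, 0.2, 0.1], [-0.5, 0.9, 0.2, -1.9], [-0.5, 1.0, 0.2, -1.9]]
pick1 -1 7 [[0.3, -1.3, 0.3, -2.8], [0.5, -1.4, 0.5, -2.7], [-0.5, 1.0, 0.2, 1.2]]
pick2 1 5 [[-0.5, 0.3, 0.3, -0.8], [-0.6, 0.4, 0.3, -0.9], [-0.8, 0.8, 0.4, -1.2]]
pick2 -1 5 [[0.2, -0.9, 0.4, -2.8], [-0.4, 0.2, 0.3, 2.5], [-0.5, 0.2, 0.3, 2.4]]
place0 1 0 []
place0 -1 0 []
place45 1 0 []
place45 -1 0 []
place90 1 0 []
place90 -1 6 [[0.5, -1.3, 1.7, 1.8], [-0.6, -1.0, 0.8, 1.4], [-0.9, -0.7, 0.6, 1.0]]
place-60 1 7 [[-0.1, 1.1, 1.4, -1.6], [0.2, 1.0, 1.2, -1.5], [0.3, 1.0, 1.1, -1.4]]
place-60 -1 3 [[0.0, 1.1, 1.3, 1.6], [-0.0, 1.1, 1.3, 1.6], [-0.2, 1.1, 1.5, 1.5]]
place-90 1 6 [[0.0, 0.7, 1.6, -1.3], [-0.0, 0.7, 1.6, -1.4], [0.3, 0.5, 1.4, -1.1]]
place-90 -1 3 [[0.3, 0.5, 1.4, 2.0], [-0.5, 0.9, 1.9, 1.5], [0.8, 0.2, 1.2, 2.4]]
L 30
pick1 1 6 [[-0.3, 3.8, 0.3, 1.7], [0.5, 4.3, 0.8, 1.1], [-0.7, 2.6, 0.3, 2.8]]
pick1 -1 6 [[-0.7, 2.9, 0.3, -0.5], [-0.8, 2.5, 0.3, -0.2], [-0.8, 2.5, 0.3, -0.1]]
pick2 1 5 [[-0.3, -1.2, 0.3, 0.8], [0.4, -1.5, 0.8, 1.1], [0.4, -1.5, 0.8, 1.1]]
pick2 -1 7 [[-0.9, 0.9,
[... 1387 characters left out ...]
4.6, 1.4, 1.5]]
pick2 -1 6 [[0.6, 4.6, 1.3, -1.7], [0.6, 4.6, 1.3, -1.7], [-1.2, 1.5, 0.2, 1.6]]
place0 1 0 []
place0 -1 0 []
place45 1 0 []
place45 -1 0 []
place90 1 7 [[0.8, -1.4, 1.3, -1.7], [-0.8, -0.4, 0.3, -2.7], [-1.1, 0.3, 0.3, 2.8]]
place90 -1 6 [[-0.7, -0.7, 0.4, 0.8], [-0.7, -0.6, 0.3, 0.6], [-1.0, -0.0, 0.3, -0.0]]
place-60 1 6 [[0.2, 0.9, 0.7, -1.1], [0.2, 0.9, 0.7, -1.1], [0.3, 0.9, 0.6, -1.1]]
place-60 -1 6 [[-0.3, 1.1, 1.0, 1.8], [0.4, 0.8, 0.6, 2.2], [0.7, 0.4, 0.4, 2.6]]
place-90 1 5 [[0.2, 0.5, 1.0, -1.0], [0.4, 0.4, 0.9, -0.9], [0.4, 0.3, 0.9, -0.9]]
place-90 -1 3 [[0.4, 0.3, 0.9, 2.3], [-1.2, 1.1, 1.8, 1.4], [-1.2, 1.1, 1.8, 1.3]]
real	1m3.556s
user	1m3.808s
sys	0m0.048s
```

```bash
cat > t.py <<'E'
from kin import *
def marg(q):return min((q-lo).min(),(hi-q).min())
def show(name,P,R,n=12):
    o=sorted(ik(P,R,n),key=lambda q:-marg(q))
    print(name,len(o),[ (round(marg(q),2),q.round(2).tolist()) for q in o[:2]])
for L in(5,15,22):
    print("L",L)
    for z in(.022,.12): show(f"pick1 {z}",np.array([.432,-.2915,z]),pick(0,L));show(f"pick2 {z}",np.array([.394,-.379,z]),pick(14,L))
    for h in(-30,-45):show(f"place{h}",np.array([.446,.14,.06]),place(h,L));show(f"place{h}b",np.array([.444,.078,.06]),place(h,L))
E
python3 t.py
```

```text
L 5
pick1 0.022 3 [(np.float64(0.32), [1.01, 0.71, -0.67, 2.09, 0.82, 0.53, -1.81]), (np.float64(0.31), [0.03, 0.85, 0.93, 2.1, -1.17, 0.78, 0.16])]
pick2 0.022 6 [(np.float64(0.26), [1.0, 0.68, -0.36, 2.0, 0.33, 0.47, -0.9]), (np.float64(0.25), [0.68, 0.66, 0.13, 2.0, -0.35, 0.46, -0.23])]
pick1 0.12 3 [(np.float64(0.41), [0.36, 0.48, 0.31, 2.01, -0.34, 0.62, -0.66]), (np.float64(0.39), [0.64, 0.46, -0.09, 2.01, -0.01, 0.6, -1.0])]
pick2 0.12 4 [(np.float64(0.46), [0.9, 0.51, -0.2, 1.92, 0.04, 0.67, -0.63]), (np.float64(0.46), [0.85, 0.51, -0.12, 1.92, -0.02, 0.67, -0.57])]
place-30 8 [(np.float64(0.02), [-0.9, 1.31, -0.4, 2.44, 1.43, 1.84, -2.17]), (np.float64(0.02), [-0.87, 1.33, -0.46, 2.44, 1.42, 1.9, -2.17])]
place-30b 0 []
place-45 8 [(np.float64(0.23), [-1.03, 1.19, -0.15, 2.23, 1.27, 1.53, -1.87]), (np.float64(0.23), [-1.12, 1.19, -0.02, 2.23, 1.26, 1.41, -1.84])]
place-45b 6 [(np.float64(0.1), [-0.98, 1.24, -0.12, 2.36, 1.35, 1.49, -2.04]), (np.float64(0.1), [-1.01, 1.24, -0.08, 2.36, 1.35, 1.45, -2.03])]
L 15
pick1 0.022 6 [(np.float64(0.06), [1.4, 1.01, -1.33, 2.21, 1.42,
[... 1035 characters left out ...]
-0.9, 2.11, 0.89, 0.36, -1.3]), (np.float64(0.07), [1.43, 0.78, -0.77, 2.11, 0.66, 0.28, -1.08])]
pick1 0.12 5 [(np.float64(0.06), [1.27, 0.52, -0.81, 2.21, 0.61, 0.27, -1.55]), (np.float64(0.05), [1.52, 0.76, -1.34, 2.21, 1.18, 0.64, -2.13])]
pick2 0.12 5 [(np.float64(0.4), [0.85, 0.5, 0.13, 2.05, -0.8, 0.61, 0.3]), (np.float64(0.27), [1.52, 0.63, -0.9, 2.04, 0.33, 0.48, -0.82])]
place-30 0 []
place-30b 0 []
place-45 8 [(np.float64(0.16), [-0.73, 1.04, -0.53, 2.3, 1.35, 1.6, -1.8]), (np.float64(0.16), [-0.95, 0.98, -0.19, 2.3, 1.34, 1.31, -1.75])]
place-45b 7 [(np.float64(0.02), [-0.7, 1.05, -0.47, 2.44, 1.42, 1.54, -1.93]), (np.float64(0.02), [-0.87, 1.01, -0.21, 2.44, 1.46, 1.32, -1.91])]
```

```bash
cat > t.py <<'E'
from kin import *
L=10;R1=pick(0,L);g=np.array([.433,-.2915,.022]);W=[(g-.09*R1[:,0],R1),(g,R1),(g+[.02,.04,.2],pick(0,L)),([.46,-.08,.26],down(-30)),([.46,.08,.26],down(45)),([.446,.137,.18],place(-45,L)),([.446,.137,.059],place(-45,L)),([.44,.078,.059],place(-55,L))]
q=arm.sense()["qpos"]
for P,R in W:
    o=ik(np.array(P),R,8,q0=q)
    if o: q=min(o,key=lambda a:np.abs(a-q).max())
    print(P,len(o),q.round(2))
plan(W[:1])
E
python3 t.py
```

```text
[ 0.41737166 -0.2915      0.1106327 ] 5 [ 0.07  0.6   0.87  2.11 -0.95  0.73  0.01]
[ 0.433  -0.2915  0.022 ] 1 [ 0.33  0.66  0.43  2.16 -1.05  0.42  0.07]
[ 0.453  -0.2515  0.222 ] 7 [ 0.04  0.35  0.65  1.95 -0.44  0.81 -0.63]
[0.46, -0.08, 0.26] 1 [-0.21  0.27  0.43  1.88 -0.13  1.02 -0.25]
[0.46, 0.08, 0.26] 4 [-0.12  0.25 -0.14  1.88  0.04  1.02  0.51]
[0.446, 0.137, 0.18] 8 [-1.59  1.05  0.76  2.31  1.14  0.78 -1.37]
[0.446, 0.137, 0.059] 4 [-1.51  1.27  0.59  2.27  1.16  0.75 -1.62]
[0.44, 0.078, 0.059] 3 [-1.36  1.24  0.51  2.26  1.09  0.83 -1.6 ]
[0.148, 0.197, 0.144, 0.125, 0.06, 0.226]
[0.197, 0.163, 0.125, 0.125, 0.06, 0.226]
-- [ 0.41737166 -0.2915      0.1106327 ] 45.5
```

Call:
{"method": "drive_tool", "body": {
  "moves": [
    [0.148, 0.197, 0.144, 0.125, 0.06, 0.226, 0.41],
    [0.148, 0.197, 0.144, 0.125, 0.06, 0.226, 0.41],
    [0.148, 0.197, 0.144, 0.125, 0.06, 0.226, 0.41],
    [0.148, 0.197, 0.144, 0.125, 0.06, 0.226, 0.41],
    [0.148, 0.197, 0.144, 0.125, 0.06, 0.226, 0.41]
  ]
}}

```text
time_s: 6.18
eef_pos: [0.4516, -0.2346, 0.2323]
tcp_rot: [-2.208, -0.57, 2.049]
force: [-0.3, 0.7, 0.3]
gripper_width: 0.707
```

Call:
{"method": "drive_tool", "body": {
  "moves": [
    [0.197, 0.163, 0.125, 0.125, 0.06, 0.226, 0.41],
    [0.197, 0.163, 0.125, 0.125, 0.06, 0.226, 0.41],
    [0.197, 0.163, 0.125, 0.125, 0.06, 0.226, 0.41],
    [0.197, 0.163, 0.125, 0.125, 0.06, 0.226, 0.41],
    [0.197, 0.163, 0.125, 0.125, 0.06, 0.226, 0.41]
  ]
}}

```text
time_s: 6.6
eef_pos: [0.4141, -0.2902, 0.1074]
tcp_rot: [2.398, -0.008, -2.028]
force: [-0.4, 1.5, -0.2]
gripper_width: 0.709
```

```bash
python3 - <<'E'
from h import *
import cv2
st();R1=pick(0,10);plan([([.433,-.2915,.022],R1)])
a=imaging.snapshot("top")[215:290,380:480,::-1];b=imaging.snapshot("scene")[270:390,350:510,::-1]
cv2.imwrite("pics/p1.png",np.hstack([cv2.resize(a,(400,300)),cv2.resize(b,(400,300))]))
E
```

```text
t 6.6 p [ 0.4141 -0.2902  0.1074] F [-0.4  1.5 -0.2] g 0.709 q [ 0.38  0.47  0.36  2.12 -0.56  0.51 -0.4 ]
[[0.166, -0.003, -0.986], [-0.004, -1.0, 0.003], [-0.986, 0.004, -0.166]]
[0.175, 0.002, -0.009, -0.002, 0.005, -0.003]
-- [ 0.433  -0.2915  0.022 ] 0.5
```

View pics/p1.png

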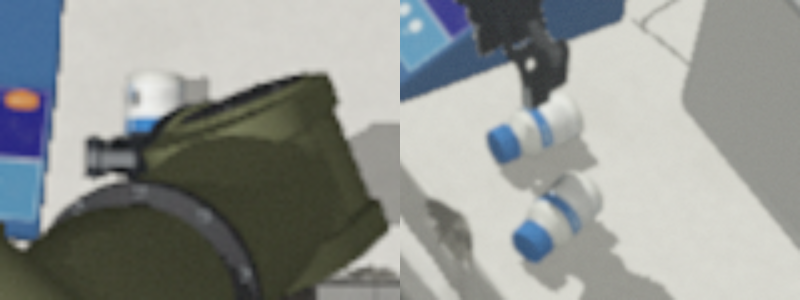

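The gripper is above the upper bottle, with its fingers around the band at about (540,110) in the right half. The bottles haven't moved. I'll go down and grip.

Call:
{"method": "drive_tool", "body": {
  "moves": [
    [0.06, 0.002, -0.009, 0, 0, 0, 0.41],
    [0.12, 0.002, -0.009, 0, 0, 0, 0.41],
    [0.175, 0.002, -0.009, 0, 0, 0, 0.41],
    [0.175, 0.002, -0.009, 0, 0, 0, 0.41]
  ]
}}

```text
time_s: 7.03
eef_pos: [0.4392, -0.2923, 0.0232]
tcp_rot: [2.404, 0.001, -2.022]
force: [0.7, 0.7, 0.2]
gripper_width: 0.706
```

Call:
{"method": "drive_tool", "body": {
  "moves": [
    [0, 0, 0, 0, 0, 0, -0.3],
    [0, 0, 0, 0, 0, 0, -0.3],
    [0, 0, 0, 0, 0, 0, -0.3],
    [0, 0, 0, 0, 0, 0, -0.3],
    [0, 0, 0, 0, 0, 0, -0.3]
  ],
  "force": 25
}}

```text
time_s: 7.45
eef_pos: [0.4376, -0.2939, 0.027]
tcp_rot: [2.404, -0.009, -2.017]
force: [-0.8, 1.2, 6.3]
gripper_width: 0.474
```

```bash
python3 - <<'E'
from h import *
st();L=10;plan([([.453,-.2515,.222],pick(0,L)),([.46,-.08,.26],down(-30)),([.46,.08,.26],down(45)),([.446,.137,.18],place(-45,L))])
E
```

```text
t 7.45 p [ 0.4376 -0.2939  0.027 ] F [-0.8  1.2  6.3] g 0.474 q [ 0.48  0.62  0.18  2.14 -0.71  0.31 -0.28]
[[0.174, -0.002, -0.985], [-0.007, -1.0, 0.001], [-0.985, 0.007, -0.174]]
[-0.19, -0.041, -0.049, -0.0, -0.0, -0.002]
[-0.189, -0.042, -0.049, -0.0, -0.0, -0.002]
-- [ 0.453  -0.2515  0.222 ] 0.4
[-0.036, -0.172, -0.013, -0.348, -0.053, -0.03]
[-0.033, -0.144, -0.095, -0.348, -0.053, -0.03]
-- [ 0.46 -0.08  0.26] 60.8
[-0.0, -0.053, -0.092, -0.291, -0.0, -0.0]
[-0.0, -0.009, -0.106, -0.291, -0.0, -0.0]
[-0.0, 0.036, -0.1, -0.291, -0.0, -0.0]
-- [0.46 0.08 0.26] 75.0
[0.053, 0.02, -0.033, -0.0, -0.31, 0.0]
[0.033, 0.02, -0.054, -0.0, -0.31, 0.0]
[0.005, 0.02, -0.063, -0.0, -0.31, 0.0]
-- [0.446 0.137 0.18 ] 80.0
```

Call:
{"method": "drive_tool", "body": {
  "moves": [
    [-0.38, -0.082, -0.098, 0, 0, 0, -0.3],
    [-0.38, -0.082, -0.098, 0, 0, 0, -0.3],
    [-0.38, -0.082, -0.098, 0, 0, 0, -0.3],
    [-0.38, -0.082, -0.098, 0, 0, 0, -0.3],
    [-0.38, -0.082, -0.098, 0, 0, 0, -0.3]
  ]
}}

```text
time_s: 7.87
eef_pos: [0.4524, -0.251, 0.2243]
tcp_rot: [2.404, -0.009, -2.018]
force: [1.6, 0.2, -0.6]
gripper_width: 0.475
```

Call:
{"method": "drive_tool", "body": {
  "moves": [
    [-0.036, -0.172, -0.013, -0.348, -0.053, -0.03, -0.3],
    [-0.036, -0.172, -0.013, -0.348, -0.053, -0.03, -0.3],
    [-0.036, -0.172, -0.013, -0.348, -0.053, -0.03, -0.3],
    [-0.036, -0.172, -0.013, -0.348, -0.053, -0.03, -0.3],
    [-0.036, -0.172, -0.013, -0.348, -0.053, -0.03, -0.3]
  ]
}}

```text
time_s: 8.28
eef_pos: [0.4565, -0.164, 0.2402]
tcp_rot: [2.005, 0.516, -1.832]
force: [0.3, -0.3, -0.6]
gripper_width: 0.476
```

Call:
{"method": "drive_tool", "body": {
  "moves": [
    [-0.033, -0.144, -0.095, -0.348, -0.053, -0.03, -0.3],
    [-0.033, -0.144, -0.095, -0.348, -0.053, -0.03, -0.3],
    [-0.033, -0.144, -0.095, -0.348, -0.053, -0.03, -0.3],
    [-0.033, -0.144, -0.095, -0.348, -0.053, -0.03, -0.3],
    [-0.033, -0.144, -0.095, -0.348, -0.053, -0.03, -0.3]
  ]
}}

```text
time_s: 8.7
eef_pos: [0.46, -0.079, 0.2578]
tcp_rot: [1.576, 0.91, -1.586]
force: [0.5, -0.5, -0.5]
gripper_width: 0.476
```

Call:
{"method": "drive_tool", "body": {
  "moves": [
    [0, -0.053, -0.092, -0.291, 0, 0, -0.3],
    [0, -0.053, -0.092, -0.291, 0, 0, -0.3],
    [0, -0.053, -0.092, -0.291, 0, 0, -0.3],
    [0, -0.053, -0.092, -0.291, 0, 0, -0.3],
    [0, -0.053, -0.092, -0.291, 0, 0, -0.3]
  ]
}}

```text
time_s: 9.12
eef_pos: [0.4597, -0.0274, 0.2571]
tcp_rot: [1.272, 1.159, -1.282]
force: [0.6, -0.7, -0.9]
gripper_width: 0.473
```

Call:
{"method": "drive_tool", "body": {
  "moves": [
    [0, -0.009, -0.106, -0.291, 0, 0, -0.3],
    [0, -0.009, -0.106, -0.291, 0, 0, -0.3],
    [0, -0.009, -0.106, -0.291, 0, 0, -0.3],
    [0, -0.009, -0.106, -0.291, 0, 0, -0.3],
    [0, -0.009, -0.106, -0.291, 0, 0, -0.3]
  ]
}}

```text
time_s: 9.53
eef_pos: [0.4602, 0.0259, 0.2567]
tcp_rot: [0.947, 1.349, -0.959]
force: [0.7, 0.5, -1.1]
gripper_width: 0.473
```

Call:
{"method": "drive_tool", "body": {
  "moves": [
    [0, 0.036, -0.1, -0.291, 0, 0, -0.3],
    [0, 0.036, -0.1, -0.291, 0, 0, -0.3],
    [0, 0.036, -0.1, -0.291, 0, 0, -0.3],
    [0, 0.036, -0.1, -0.291, 0, 0, -0.3],
    [0, 0.036, -0.1, -0.291, 0, 0, -0.3]
  ]
}}

```text
time_s: 9.95
eef_pos: [0.4603, 0.0791, 0.2563]
tcp_rot: [0.613, 1.48, -0.625]
force: [0.1, 0.5, -0.8]
gripper_width: 0.473
```

```bash
python3 - <<'E'
from h import *
st();L=10;plan([([.442,.139,.18],place(-45,L))])
E
```

```text
t 9.95 p [0.4603 0.0791 0.2563] F [ 0.1  0.5 -0.8] g 0.473 q [-0.23  0.25  0.01  1.88  0.    1.01  0.55]
[[-0.002, 0.712, 0.702], [-0.007, 0.702, -0.712], [-1.0, -0.006, 0.004]]
[0.051, 0.02, -0.037, -0.0, -0.309, 0.002]
[0.029, 0.02, -0.056, -0.0, -0.309, 0.002]
[0.001, 0.02, -0.063, -0.0, -0.309, 0.002]
-- [0.442 0.139 0.18 ] 79.8
```

Call:
{"method": "drive_tool", "body": {
  "moves": [
    [0.051, 0.02, -0.037, 0, -0.309, 0.002, -0.3],
    [0.051, 0.02, -0.037, 0, -0.309, 0.002, -0.3],
    [0.051, 0.02, -0.037, 0, -0.309, 0.002, -0.3],
    [0.051, 0.02, -0.037, 0, -0.309, 0.002, -0.3],
    [0.051, 0.02, -0.037, 0, -0.309, 0.002, -0.3]
  ]
}}

```text
time_s: 10.37
eef_pos: [0.4533, 0.1007, 0.2304]
tcp_rot: [0.434, 1.039, -0.708]
force: [-1.6, 0.1, -0.8]
gripper_width: 0.476
```

Call:
{"method": "drive_tool", "body": {
  "moves": [
    [0.029, 0.02, -0.056, 0, -0.309, 0.002, -0.3],
    [0.029, 0.02, -0.056, 0, -0.309, 0.002, -0.3],
    [0.029, 0.02, -0.056, 0, -0.309, 0.002, -0.3],
    [0.029, 0.02, -0.056, 0, -0.309, 0.002, -0.3],
    [0.029, 0.02, -0.056, 0, -0.309, 0.002, -0.3]
  ]
}}

```text
time_s: 10.78
eef_pos: [0.4482, 0.1215, 0.2049]
tcp_rot: [0.255, 0.599, -0.757]
force: [-0.3, -0.0, -1.2]
gripper_width: 0.472
```

Call:
{"method": "drive_tool", "body": {
  "moves": [
    [0.001, 0.02, -0.063, 0, -0.309, 0.002, -0.3],
    [0.001, 0.02, -0.063, 0, -0.309, 0.002, -0.3],
    [0.001, 0.02, -0.063, 0, -0.309, 0.002, -0.3],
    [0.001, 0.02, -0.063, 0, -0.309, 0.002, -0.3],
    [0.001, 0.02, -0.063, 0, -0.309, 0.002, -0.3]
  ]
}}

```text
time_s: 11.2
eef_pos: [0.4419, 0.1418, 0.1757]
tcp_rot: [0.065, 0.162, -0.778]
force: [0.6, 0.2, -1.8]
gripper_width: 0.476
```

```bash
cat > look.py <<'E'
from h import *
import sys
# name, top box x0 y0 w h, scene box
n=sys.argv[1];b=list(map(int,sys.argv[2:10]))
out=[]
for c,(x,y,w,h) in(("top",b[:4]),("scene",b[4:])):
    im=imaging.snapshot(c)[:,:,::-1];cv2.imwrite(f"pics/{n}_{c}.png",im);out.append(cv2.resize(im[y:y+h,x:x+w],(400,600) if '-t' in sys.argv else (400,300),interpolation=cv2.INTER_CUBIC))
cv2.imwrite(f"pics/{n}.png",np.hstack(out))
E
python3 - <<'E'
from h import *
st();L=10;plan([([.442,.139,.070],place(-45,L))])
E
python3 look.py p2 190 205 140 105 230 120 160 120
```

```text
t 11.2 p [0.4419 0.1418 0.1757] F [ 0.6  0.2 -1.8] g 0.476 q [-1.32  0.9   0.28  2.31  1.21  1.18 -1.54]
[[0.701, 0.703, 0.122], [-0.693, 0.711, -0.118], [-0.169, -0.002, 0.986]]
[0.04, -0.004, -0.208, 0.002, 0.003, -0.004]
-- [0.442 0.139 0.07 ] 0.4
```

View pics/p2.png

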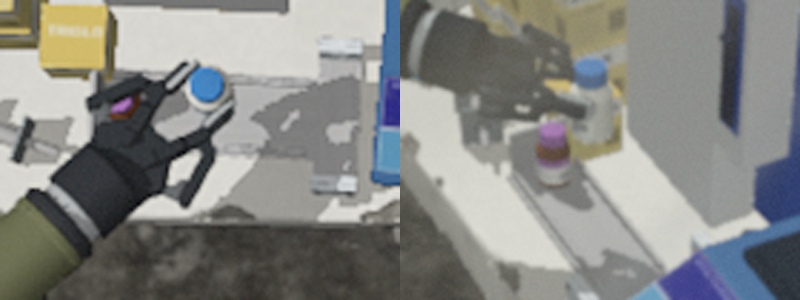

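```bash
python3 - <<'E'
from h import *
im=cv2.imread("pics/p2_top.png");hsv=cv2.cvtColor(im,cv2.COLOR_BGR2HSV)[205:260,190:330]
m=cv2.inRange(hsv,(95,120,80),(120,255,255))[:, :100];k,l,s,c=cv2.connectedComponentsWithStats(m);i=1+np.argmax(s[1:,4]);print(s[i],c[i]);uv=c[i]+[190,205]
print("cap centre",onz("top",uv,.1757+.033))
s=arm.sense();R=Ro.from_rotvec(s["tcp_rot"]).as_matrix()
for n,px in(("knuckle L",(87,100)),("knuckle L in",(110,78)),("knuckle R",(185,208)),("R out",(215,150)),("tipR",(233,105)),("wristblack",(30,185))):
    P=onz("top",(190+px[0]/2.857,205+px[1]/2.857),s["eef_pos"][2]+.01);print(n,P.round(3),(R.T@(P-s["eef_pos"])).round(3))
E
```

```text
[ 67  24  11  12 108] [71.78703704 29.12962963]
cap centre [0.44522735 0.13890074 0.2087    ]
knuckle L [0.431 0.247 0.189] [-0.084  0.069 -0.005]
knuckle L in [0.452 0.227 0.189] [-0.056  0.069  0.   ]
knuckle R [0.335 0.156 0.189] [-0.088 -0.065 -0.006]
R out [0.387 0.13  0.189] [-0.034 -0.046  0.004]
tipR [0.429 0.115 0.189] [ 0.006 -0.027  0.011]
wristblack [0.354 0.296 0.189] [-0.172  0.048 -0.021]
```

```bash
python3 - <<'E'
from h import *
L=10;plan([([.4405,.088,.15],place(-45,L)),([.4405,.088,.058],place(-45,L))])
E
```

```text
[0.08, -0.076, -0.045, -0.001, -0.002, -0.001]
-- [0.4405 0.088  0.15  ] 0.2
[0.032, 0.0, -0.181, -0.0, 0.0, -0.0]
-- [0.4405 0.088  0.058 ] 0.0
```

Call:
{"method": "drive_tool", "body": {
  "moves": [
    [0.08, -0.076, -0.045, 0, 0, 0, -0.3],
    [0.08, -0.076, -0.045, 0, 0, 0, -0.3],
    [0.08, -0.076, -0.045, 0, 0, 0, -0.3],
    [0.08, -0.076, -0.045, 0, 0, 0, -0.3]
  ]
}}

```text
time_s: 11.63
eef_pos: [0.4408, 0.0865, 0.152]
tcp_rot: [0.074, 0.168, -0.784]
force: [-0.2, -0.8, -1.1]
gripper_width: 0.476
```

Call:
{"method": "drive_tool", "body": {
  "moves": [
    [0.012, 0, -0.07, 0, 0, 0, -0.3],
    [0.024, 0, -0.14, 0, 0, 0, -0.3],
    [0.032, 0, -0.181, 0, 0, 0, -0.3],
    [0.032, 0, -0.181, 0, 0, 0, -0.3],
    [0.032, 0, -0.181, 0, 0, 0, -0.3]
  ]
}}

```text
time_s: 12.05
eef_pos: [0.4411, 0.0887, 0.0595]
tcp_rot: [0.072, 0.167, -0.781]
force: [-0.5, 0.2, -0.4]
gripper_width: 0.479
```

```bash
python3 - <<'E'
from h import *
st()
im=imaging.snapshot("top")[:,:,::-1].copy();cv2.imwrite("pics/p3.png",im);x0,y0=240,205;hsv=cv2.cvtColor(im,cv2.COLOR_BGR2HSV)[205:260,240:305]
m=cv2.inRange(hsv,(95,120,80),(120,255,255));k,l,s,c=cv2.connectedComponentsWithStats(m);i=1+np.argmax(s[1:,4]);print(s[i],"cap",onz("top",c[i]+[x0,y0],.085))
E
```

```text
t 12.05 p [0.4411 0.0887 0.0595] F [-0.5  0.2 -0.4] g 0.479 q [-1.25  1.2   0.24  2.38  1.38  1.06 -1.93]
[[0.698, 0.706, 0.123], [-0.694, 0.709, -0.126], [-0.176, 0.002, 0.984]]
[40 32 11 10 87] cap [0.44501443 0.08566739 0.085     ]
```

Call:
{"method": "drive_tool", "body": {
  "moves": [
    [0.0015, 0, -0.008, 0, 0, 0, -0.3],
    [0.0015, 0, -0.008, 0, 0, 0, -0.3],
    [0.0015, 0, -0.008, 0, 0, 0, -0.3]
  ]
}}

```text
time_s: 12.35
eef_pos: [0.4407, 0.0884, 0.0555]
tcp_rot: [0.071, 0.167, -0.78]
force: [-0.1, -0.7, -1.0]
gripper_width: 0.479
```

Call:
{"method": "drive_tool", "body": {
  "moves": [
    [0.0015, 0, -0.008, 0, 0, 0, -0.3],
    [0.0015, 0, -0.008, 0, 0, 0, -0.3],
    [0.0015, 0, -0.008, 0, 0, 0, -0.3]
  ]
}}

```text
time_s: 12.6
eef_pos: [0.4406, 0.0883, 0.0503]
tcp_rot: [0.069, 0.168, -0.78]
force: [-0.3, -0.1, -0.2]
gripper_width: 0.477
```

Call:
{"method": "drive_tool", "body": {
  "moves": [
    [0.0007, 0, -0.004, 0, 0, 0, -0.3],
    [0.0007, 0, -0.004, 0, 0, 0, -0.3],
    [0.0007, 0, -0.004, 0, 0, 0, -0.3]
  ]
}}

```text
time_s: 12.85
eef_pos: [0.4406, 0.088, 0.0486]
tcp_rot: [0.069, 0.167, -0.78]
force: [0.0, 0.4, 1.2]
gripper_width: 0.479
```

Call:
{"method": "drive_tool", "body": {
  "moves": [
    [0, 0, 0, 0, 0, 0, 0.1],
    [0, 0, 0, 0, 0, 0, 0.3],
    [0, 0, 0, 0, 0, 0, 0.41],
    [0, 0, 0, 0, 0, 0, 0.41],
    [0, 0, 0, 0, 0, 0, 0.41]
  ]
}}

```text
time_s: 13.27
eef_pos: [0.4406, 0.0882, 0.0483]
tcp_rot: [0.069, 0.168, -0.78]
force: [-0.7, -0.4, 0.1]
gripper_width: 0.706
```

Call:
{"method": "drive_tool", "body": {
  "moves": [
    [-0.03, 0, 0, 0, 0, 0, 0.41],
    [-0.06, 0, 0, 0, 0, 0, 0.41],
    [-0.09, 0, 0, 0, 0, 0, 0.41],
    [-0.12, 0, 0, 0, 0, 0, 0.41],
    [-0.12, 0, 0, 0, 0, 0, 0.41]
  ]
}}

```text
time_s: 13.68
eef_pos: [0.3976, 0.132, 0.0584]
tcp_rot: [0.07, 0.17, -0.778]
force: [0.1, -0.4, 0.2]
gripper_width: 0.702
```

```bash
python3 look.py p4 190 205 140 105 230 120 160 120; python3 - <<'E'
from h import *
st()
im=cv2.imread("pics/p4_top.png");x0,y0=240,205;hsv=cv2.cvtColor(im,cv2.COLOR_BGR2HSV)[205:260,240:305]
m=cv2.inRange(hsv,(95,120,80),(120,255,255));k,l,s,c=cv2.connectedComponentsWithStats(m);i=1+np.argmax(s[1:,4]);print(s[i],"cap",onz("top",c[i]+[x0,y0],.082))
plan([([.40,.13,.18],place(-45,10)),([.46,.08,.26],down(45)),([.445,.086,.18],down(0))])
E
```

```text
t 13.78 p [0.3988 0.1302 0.0589] F [-0.3 -0.1 -0.5] g 0.706 q [-1.35  1.17  0.18  2.33  1.2   1.09 -1.84]
[[0.699, 0.704, 0.125], [-0.693, 0.71, -0.125], [-0.176, 0.001, 0.984]]
[40 32 11 10 86] cap [0.44478455 0.08546458 0.082     ]
[-0.041, 0.002, 0.239, 0.0, -0.002, -0.003]
-- [0.4  0.13 0.18] 0.3
[0.042, 0.005, 0.062, 0.0, 0.31, -0.0]
[0.01, 0.005, 0.074, 0.0, 0.31, -0.0]
[-0.024, 0.005, 0.07, 0.0, 0.31, -0.0]
-- [0.46 0.08 0.26] 80.0
[0.08, -0.006, -0.015, 0.262, 0.0, -0.0]
[0.08, -0.012, -0.011, 0.262, 0.0, -0.0]
-- [0.445 0.086 0.18 ] 45.0
```

View pics/p4.png

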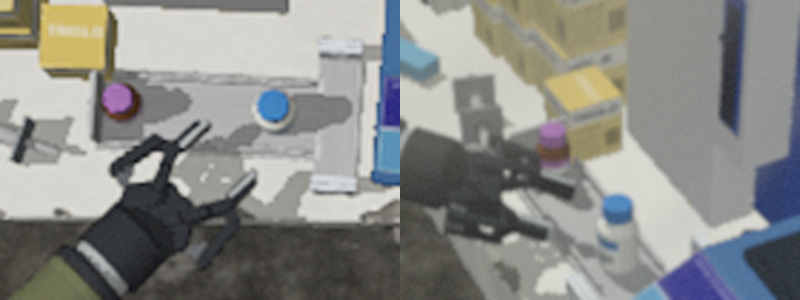

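Call:
{"method": "drive_tool", "body": {
  "moves": [
    [-0.041, 0, 0.239, 0, 0, 0, 0.41],
    [-0.041, 0, 0.239, 0, 0, 0, 0.41],
    [-0.041, 0, 0.239, 0, 0, 0, 0.41],
    [-0.041, 0, 0.239, 0, 0, 0, 0.41]
  ]
}}

```text
time_s: 14.12
eef_pos: [0.3995, 0.1262, 0.1861]
tcp_rot: [0.071, 0.163, -0.784]
force: [0.1, 0.2, 0.1]
gripper_width: 0.704
```

Call:
{"method": "drive_tool", "body": {
  "moves": [
    [0.042, 0.005, 0.062, 0, 0.31, 0, 0.41],
    [0.042, 0.005, 0.062, 0, 0.31, 0, 0.41],
    [0.042, 0.005, 0.062, 0, 0.31, 0, 0.41],
    [0.042, 0.005, 0.062, 0, 0.31, 0, 0.41],
    [0.042, 0.005, 0.062, 0, 0.31, 0, 0.41]
  ]
}}

```text
time_s: 14.53
eef_pos: [0.4206, 0.1091, 0.2096]
tcp_rot: [0.26, 0.61, -0.759]
force: [0.3, 0.2, 0.8]
gripper_width: 0.707
```

Call:
{"method": "drive_tool", "body": {
  "moves": [
    [0.01, 0.005, 0.074, 0, 0.31, 0, 0.41],
    [0.01, 0.005, 0.074, 0, 0.31, 0, 0.41],
    [0.01, 0.005, 0.074, 0, 0.31, 0, 0.41],
    [0.01, 0.005, 0.074, 0, 0.31, 0, 0.41],
    [0.01, 0.005, 0.074, 0, 0.31, 0, 0.41]
  ]
}}

```text
time_s: 14.95
eef_pos: [0.44, 0.0946, 0.2335]
tcp_rot: [0.435, 1.05, -0.702]
force: [-0.2, 0.1, -0.9]
gripper_width: 0.703
```

Call:
{"method": "drive_tool", "body": {
  "moves": [
    [-0.024, 0.005, 0.07, 0, 0.31, 0, 0.41],
    [-0.024, 0.005, 0.07, 0, 0.31, 0, 0.41],
    [-0.024, 0.005, 0.07, 0, 0.31, 0, 0.41],
    [-0.024, 0.005, 0.07, 0, 0.31, 0, 0.41],
    [-0.024, 0.005, 0.07, 0, 0.31, 0, 0.41]
  ]
}}

```text
time_s: 15.37
eef_pos: [0.4602, 0.0785, 0.2594]
tcp_rot: [0.616, 1.489, -0.614]
force: [0.6, -0.8, -0.6]
gripper_width: 0.705
```

Call:
{"method": "drive_tool", "body": {
  "moves": [
    [0.08, -0.006, -0.015, 0.262, 0, 0, 0.41],
    [0.08, -0.006, -0.015, 0.262, 0, 0, 0.41],
    [0.08, -0.006, -0.015, 0.262, 0, 0, 0.41],
    [0.08, -0.006, -0.015, 0.262, 0, 0, 0.41]
  ]
}}

```text
time_s: 15.7
eef_pos: [0.4507, 0.0815, 0.2174]
tcp_rot: [0.915, 1.372, -0.927]
force: [0.5, -0.3, 0.2]
gripper_width: 0.704
```

Call:
{"method": "drive_tool", "body": {
  "moves": [
    [0.08, -0.012, -0.011, 0.262, 0, 0, 0.41],
    [0.08, -0.012, -0.011, 0.262, 0, 0, 0.41],
    [0.08, -0.012, -0.011, 0.262, 0, 0, 0.41],
    [0.08, -0.012, -0.011, 0.262, 0, 0, 0.41],
    [0.08, -0.012, -0.011, 0.262, 0, 0, 0.41]
  ]
}}

```text
time_s: 16.12
eef_pos: [0.4443, 0.0854, 0.1793]
tcp_rot: [1.203, 1.213, -1.207]
force: [-0.5, 0.2, -0.2]
gripper_width: 0.704
```

```bash
python3 - <<'E'
from h import *
st();plan([([.445,.0855,.066],down(0)),([.448,.187,.078],down(0))])
E
```

```text
t 16.12 p [0.4443 0.0854 0.1793] F [-0.5  0.2 -0.2] g 0.704 q [-0.44  0.33  0.27  2.04 -0.12  0.79 -0.1 ]
[[-0.003, 1.0, 0.006], [-0.001, 0.006, -1.0], [-1.0, -0.003, 0.001]]
[0.227, 0.002, -0.0, 0.004, 0.001, 0.002]
-- [0.445  0.0855 0.066 ] 0.4
[-0.024, 0.006, -0.203, 0.0, 0.0, 0.0]
-- [0.448 0.187 0.078] 0.0
```

Call:
{"method": "drive_tool", "body": {
  "moves": [
    [0.08, 0.002, 0, 0, 0, 0, 0.41],
    [0.16, 0.002, 0, 0, 0, 0, 0.41],
    [0.227, 0.002, 0, 0, 0, 0, 0.41],
    [0.227, 0.002, 0, 0, 0, 0, 0.41],
    [0.227, 0.002, 0, 0, 0, 0, 0.41]
  ]
}}

```text
time_s: 16.53
eef_pos: [0.4447, 0.0851, 0.0658]
tcp_rot: [1.203, 1.215, -1.209]
force: [0.2, -0.8, 1.2]
gripper_width: 0.705
```

Call:
{"method": "drive_tool", "body": {
  "moves": [
    [0, 0, 0, 0, 0, 0, -0.3],
    [0, 0, 0, 0, 0, 0, -0.3],
    [0, 0, 0, 0, 0, 0, -0.3],
    [0, 0, 0, 0, 0, 0, -0.3],
    [0, 0, 0, 0, 0, 0, -0.3]
  ]
}}

```text
time_s: 16.95
eef_pos: [0.4467, 0.0857, 0.0685]
tcp_rot: [1.209, 1.21, -1.204]
force: [-1.3, 0.2, 7.4]
gripper_width: 0.436
```

Call:
{"method": "drive_tool", "body": {
  "moves": [
    [-0.016, 0, 0, 0, 0, 0, -0.3],
    [-0.016, 0.003, -0.05, 0, 0, 0, -0.3],
    [-0.016, 0.005, -0.12, 0, 0, 0, -0.3],
    [-0.016, 0.006, -0.203, 0, 0, 0, -0.3],
    [-0.016, 0.006, -0.203, 0, 0, 0, -0.3]
  ]
}}

```text
time_s: 17.37
eef_pos: [0.4488, 0.1967, 0.076]
tcp_rot: [1.206, 1.219, -1.195]
force: [-0.1, 0.8, -0.5]
gripper_width: 0.435
```

Call:
{"method": "drive_tool", "body": {
  "moves": [
    [0, 0, 0, 0, 0, 0, -0.3],
    [0.013, 0, 0, 0, 0, 0, -0.3],
    [0.013, 0, 0, 0, 0, 0, -0.3],
    [0.014, 0, 0, 0, 0, 0, -0.3],
    [0.014, 0, 0, 0, 0, 0, -0.3]
  ]
}}

```text
time_s: 17.78
eef_pos: [0.4496, 0.1869, 0.069]
tcp_rot: [1.212, 1.21, -1.206]
force: [-1.9, 2.8, 13.3]
gripper_width: 0.44
```

Call:
{"method": "drive_tool", "body": {
  "moves": [
    [0, 0, 0, 0, 0, 0, 0.1],
    [0, 0, 0, 0, 0, 0, 0.3],
    [0, 0, 0, 0, 0, 0, 0.41],
    [0, 0, 0, 0, 0, 0, 0.41],
    [0, 0, 0, 0, 0, 0, 0.41]
  ]
}}

```text
time_s: 18.2
eef_pos: [0.4485, 0.1864, 0.0675]
tcp_rot: [1.208, 1.211, -1.209]
force: [0.4, -0.6, 0.6]
gripper_width: 0.703
```

Call:
{"method": "drive_tool", "body": {
  "moves": [
    [-0.06, 0, 0, 0, 0, 0, 0.41],
    [-0.14, 0, 0, 0, 0, 0, 0.41],
    [-0.22, 0, 0, 0, 0, 0, 0.41],
    [-0.3, 0, 0, 0, 0, 0, 0.41],
    [-0.36, 0, 0, 0, 0, 0, 0.41]
  ]
}}

```text
time_s: 18.62
eef_pos: [0.449, 0.1865, 0.2507]
tcp_rot: [1.21, 1.21, -1.206]
force: [0.5, 0.3, 0.4]
gripper_width: 0.704
```

```bash
python3 look.py p5 190 205 140 105 230 120 160 120; cat > t.py <<'E'
from kin import *
im=cv2.imread("pics/p5_top.png");x0,y0=200,205;hsv=cv2.cvtColor(im,cv2.COLOR_BGR2HSV)[205:260,200:305]
m=cv2.inRange(hsv,(95,120,80),(120,255,255));k,l,s,c=cv2.connectedComponentsWithStats(m);print([(s[i][4],onz("top",c[i]+[x0,y0],.082).round(4)) for i in range(1,k) if s[i][4]>20])
g=np.array([.3998,-.3779,.024]);q00=arm.sense()["qpos"]
for L in(25,35):
  R1=pick(14,L);pg=g-.09*R1[:,0]
  W=[([.46,-.05,.26],down(-10)),([.45,-.2,.25],down(-50)),(pg,R1),(g,R1),(g+[.03,.06,.2],R1),([.46,-.08,.26],down(-30)),([.46,.06,.26],down(45)),([.44,.085,.16],place(-50,L)),([.44,.082,.054],place(-50,L))]
  q=q00
  for P,R in W:
    o=ik(np.array(P),R,8,q0=q)
    if o: q=min(o,key=lambda a:np.abs(a-q).max())
    print(np.round(P,3),len(o),q.round(2))
  plan(W[:3])
E
python3 t.py
```

```text
[(np.int32(21), array([0.4515, 0.179 , 0.082 ]))]
[ 0.46 -0.05  0.26] 3 [-0.32  0.27  0.48  1.89 -0.14  1.02  0.05]
[ 0.45 -0.2   0.25] 3 [-0.01  0.33  0.52  1.84 -0.19  1.02 -0.29]
[ 0.363 -0.387  0.106] 8 [ 0.89  0.53  0.21  2.1  -0.98  0.65  0.58]
[ 0.4   -0.378  0.024] 4 [ 1.05  0.68 -0.14  2.13 -1.08  0.36  0.65]
[ 0.43  -0.318  0.224] 4 [ 0.94  0.31 -0.14  2.01 -0.55  0.68 -0.11]
[ 0.46 -0.08  0.26] 2 [ 0.68  0.31 -0.75  1.87  0.24  1.05 -0.68]
[0.46 0.06 0.26] 1 [ 0.72  0.52 -1.37  1.88  0.54  1.21 -0.05]
[0.44  0.085 0.16 ] 7 [-0.77  0.72 -0.34  2.36  1.25  1.37 -1.55]
[0.44  0.082 0.054] 7 [-0.85  0.97 -0.21  2.37  1.37  1.26 -1.81]
[-0.009, 0.009, 0.237, 0.059, -0.002, -0.002]
[-0.008, 0.029, 0.236, 0.059, -0.002, -0.002]
-- [ 0.46 -0.05  0.26] 10.1
[0.01, 0.016, 0.149, 0.233, -0.0, -0.0]
[0.01, 0.066, 0.135, 0.233, -0.0, -0.0]
-- [ 0.45 -0.2   0.25] 40.0
[0.144, 0.087, 0.187, 0.149, 0.143, 0.033]
[0.109, 0.124, 0.191, 0.149, 0.143, 0.033]
-- [ 0.36289418 -0.38710165  0.1055677 ] 35.9
[ 0.46 -0.05  0.26] 3 [-0.32  0.27  0.48  1.89 -0.14  1.02  0.05]
[ 0.45 -0.2   0.25] 3 [-
[... 165 characters left out ...]
3  0.44  1.1 ]
[ 0.43  -0.318  0.224] 5 [ 0.8   0.33  0.18  2.1  -1.01  0.76  0.41]
[ 0.46 -0.08  0.26] 0 [ 0.8   0.33  0.18  2.1  -1.01  0.76  0.41]
[0.46 0.06 0.26] 1 [-0.03  0.25 -0.19  1.88  0.05  1.02  0.54]
[0.44  0.085 0.16 ] 8 [-1.38  0.7   0.72  2.36  1.09  0.59 -1.1 ]
[0.44  0.082 0.054] 6 [-1.4   1.05  0.82  2.41  1.4   0.26 -1.57]
[-0.009, 0.009, 0.237, 0.059, -0.002, -0.002]
[-0.008, 0.029, 0.236, 0.059, -0.002, -0.002]
-- [ 0.46 -0.05  0.26] 10.1
[0.01, 0.016, 0.149, 0.233, -0.0, -0.0]
[0.01, 0.066, 0.135, 0.233, -0.0, -0.0]
-- [ 0.45 -0.2   0.25] 40.0
[0.152, 0.081, 0.199, 0.146, 0.2, 0.046]
[0.096, 0.119, 0.215, 0.146, 0.2, 0.046]
-- [ 0.34971151 -0.39038846  0.09772368] 43.4
```

View pics/p5.png

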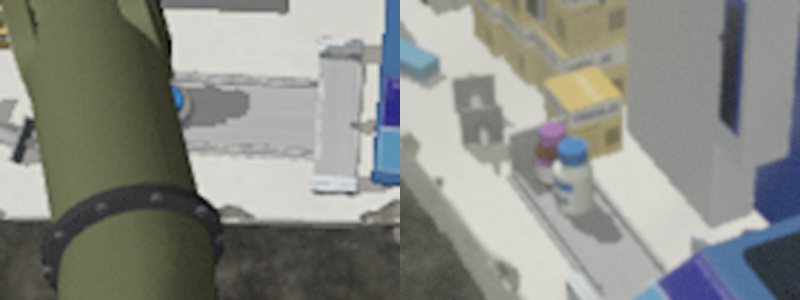

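Call:
{"method": "drive_tool", "body": {
  "moves": [
    [-0.009, 0.009, 0.237, 0.059, 0, 0, 0.41],
    [-0.009, 0.009, 0.237, 0.059, 0, 0, 0.41],
    [-0.009, 0.009, 0.237, 0.059, 0, 0, 0.41],
    [-0.009, 0.009, 0.237, 0.059, 0, 0, 0.41]
  ]
}}

```text
time_s: 19.05
eef_pos: [0.453, 0.0606, 0.252]
tcp_rot: [1.277, 1.161, -1.281]
force: [0.6, -0.4, 0.6]
gripper_width: 0.705
```

Call:
{"method": "drive_tool", "body": {
  "moves": [
    [-0.008, 0.029, 0.236, 0.059, 0, 0, 0.41],
    [-0.008, 0.029, 0.236, 0.059, 0, 0, 0.41],
    [-0.008, 0.029, 0.236, 0.059, 0, 0, 0.41],
    [-0.008, 0.029, 0.236, 0.059, 0, 0, 0.41]
  ]
}}

```text
time_s: 19.38
eef_pos: [0.457, -0.0581, 0.256]
tcp_rot: [1.341, 1.114, -1.345]
force: [-0.8, -0.3, 0.8]
gripper_width: 0.706
```

Call:
{"method": "drive_tool", "body": {
  "moves": [
    [0.01, 0.016, 0.149, 0.233, 0, 0, 0.41],
    [0.01, 0.016, 0.149, 0.233, 0, 0, 0.41],
    [0.01, 0.016, 0.149, 0.233, 0, 0, 0.41],
    [0.01, 0.016, 0.149, 0.233, 0, 0, 0.41]
  ]
}}

```text
time_s: 19.72
eef_pos: [0.4519, -0.1268, 0.2501]
tcp_rot: [1.589, 0.909, -1.592]
force: [0.0, 1.6, -0.5]
gripper_width: 0.703
```

Call:
{"method": "drive_tool", "body": {
  "moves": [
    [0.01, 0.066, 0.135, 0.233, 0, 0, 0.41],
    [0.01, 0.066, 0.135, 0.233, 0, 0, 0.41],
    [0.01, 0.066, 0.135, 0.233, 0, 0, 0.41],
    [0.01, 0.066, 0.135, 0.233, 0, 0, 0.41]
  ]
}}

```text
time_s: 20.05
eef_pos: [0.4472, -0.2004, 0.2451]
tcp_rot: [1.818, 0.659, -1.821]
force: [1.0, 1.4, -0.3]
gripper_width: 0.705
```

Call:
{"method": "drive_tool", "body": {
  "moves": [
    [0.144, 0.087, 0.187, 0.149, 0.143, 0.033, 0.41],
    [0.144, 0.087, 0.187, 0.149, 0.143, 0.033, 0.41],
    [0.144, 0.087, 0.187, 0.149, 0.143, 0.033, 0.41],
    [0.144, 0.087, 0.187, 0.149, 0.143, 0.033, 0.41]
  ]
}}

```text
time_s: 20.38
eef_pos: [0.3969, -0.2992, 0.1709]
tcp_rot: [2.182, 0.488, -1.745]
force: [-1.0, -0.4, 0.8]
gripper_width: 0.703
```

```bash
python3 - <<'E'
from h import *
st();g=np.array([.3998,-.3779,.024]);R1=pick(14,25);plan([(g-.09*R1[:,0],R1),(g,R1)])
im=imaging.snapshot("scene")[:,:,::-1].copy();hsv=cv2.cvtColor(im,cv2.COLOR_BGR2HSV)[290:400,370:450]
m=cv2.inRange(hsv,(100,120,60),(120,255,255));k,l,s,c=cv2.connectedComponentsWithStats(m);print([(s[i][4],(c[i]+[370,290]).round(1)) for i in range(1,k) if s[i][4]>20])
E
```

```text
t 20.38 p [ 0.3969 -0.2992  0.1709] F [-1.  -0.4  0.8] g 0.703 q [ 0.32  0.41  0.57  2.04 -0.62  0.77  0.19]
[[0.202, 0.443, -0.873], [0.074, -0.896, -0.438], [-0.976, 0.024, -0.214]]
[0.101, 0.124, 0.164, 0.141, 0.145, 0.031]
-- [ 0.36289418 -0.38710165  0.1055677 ] 17.6
[0.18, 0.0, 0.0, 0.0, 0.0, -0.0]
-- [ 0.3998 -0.3779  0.024 ] 0.0
[(np.int32(141), array([402.6, 366. ]))]
```

Bottle 2 hasn't moved.

Call:
{"method": "drive_tool", "body": {
  "moves": [
    [0.101, 0.124, 0.164, 0.141, 0.145, 0.031, 0.41],
    [0.101, 0.124, 0.164, 0.141, 0.145, 0.031, 0.41],
    [0.101, 0.124, 0.164, 0.141, 0.145, 0.031, 0.41],
    [0.101, 0.124, 0.164, 0.141, 0.145, 0.031, 0.41],
    [0.101, 0.124, 0.164, 0.141, 0.145, 0.031, 0.41]
  ]
}}

```text
time_s: 20.85
eef_pos: [0.3692, -0.3828, 0.1061]
tcp_rot: [2.522, 0.324, -1.604]
force: [0.3, -0.6, -0.1]
gripper_width: 0.704
```

```bash
python3 - <<'E'
from h import *
st();g=np.array([.3998,-.3779,.024]);R1=pick(14,25);plan([(g,R1)])
E
```

```text
t 20.85 p [ 0.3692 -0.3828  0.1061] F [ 0.3 -0.6 -0.1] g 0.704 q [ 0.77  0.55  0.37  2.1  -1.06  0.72  0.65]
[[0.41, 0.252, -0.877], [0.108, -0.968, -0.228], [-0.906, -0.001, -0.424]]
[0.175, 0.006, 0.014, 0.006, -0.001, 0.004]
-- [ 0.3998 -0.3779  0.024 ] 0.6
```

Call:
{"method": "drive_tool", "body": {
  "moves": [
    [0.06, 0.006, 0.014, 0.006, 0, 0.004, 0.41],
    [0.12, 0.006, 0.014, 0.006, 0, 0.004, 0.41],
    [0.175, 0.006, 0.014, 0.006, 0, 0.004, 0.41],
    [0.175, 0.006, 0.014, 0.006, 0, 0.004, 0.41],
    [0.175, 0.006, 0.014, 0.006, 0, 0.004, 0.41]
  ]
}}

```text
time_s: 21.27
eef_pos: [0.4035, -0.3733, 0.026]
tcp_rot: [2.525, 0.321, -1.602]
force: [-0.2, -0.1, 0.4]
gripper_width: 0.706
```

Call:
{"method": "drive_tool", "body": {
  "moves": [
    [0, 0, 0, 0, 0, 0, -0.3],
    [0, 0, 0, 0, 0, 0, -0.3],
    [0, 0, 0, 0, 0, 0, -0.3],
    [0, 0, 0, 0, 0, 0, -0.3],
    [0, 0, 0, 0, 0, 0, -0.3]
  ]
}}

```text
time_s: 21.68
eef_pos: [0.402, -0.3768, 0.0278]
tcp_rot: [2.528, 0.309, -1.601]
force: [-1.4, 0.9, 8.1]
gripper_width: 0.468
```

```bash
python3 - <<'E'
from h import *
st();L=25;R1=pick(14,L);plan([([.43,-.318,.224],R1),([.46,-.08,.26],down(-30)),([.46,.06,.26],down(35))],maxmm=.19)
E
```

```text
t 21.68 p [ 0.402  -0.3768  0.0278] F [-1.4  0.9  8.1] g 0.468 q [ 0.8   0.69  0.24  2.13 -1.32  0.58  0.87]
[[0.415, 0.243, -0.877], [0.101, -0.97, -0.221], [-0.904, 0.003, -0.427]]
[-0.16, -0.05, -0.121, 0.001, -0.002, -0.001]
[-0.16, -0.05, -0.121, 0.001, -0.002, -0.001]
-- [ 0.43  -0.318  0.224] 0.3
[0.004, -0.224, -0.094, -0.263, -0.137, -0.058]
[-0.006, -0.17, -0.173, -0.263, -0.137, -0.058]
-- [ 0.46 -0.08  0.26] 52.0
[0.0, -0.07, -0.121, -0.378, -0.0, -0.0]
[0.0, 0.006, -0.14, -0.378, -0.0, -0.0]
-- [0.46 0.06 0.26] 65.0
```

Call:
{"method": "drive_tool", "body": {
  "moves": [
    [-0.32, -0.1, -0.242, 0, 0, 0, -0.3],
    [-0.32, -0.1, -0.242, 0, 0, 0, -0.3],
    [-0.32, -0.1, -0.242, 0, 0, 0, -0.3],
    [-0.32, -0.1, -0.242, 0, 0, 0, -0.3],
    [-0.32, -0.1, -0.242, 0, 0, 0, -0.3]
  ]
}}

```text
time_s: 22.1
eef_pos: [0.4287, -0.3173, 0.2247]
tcp_rot: [2.527, 0.307, -1.606]
force: [0.1, -0.1, -1.4]
gripper_width: 0.477
```

Call:
{"method": "drive_tool", "body": {
  "moves": [
    [0.004, -0.224, -0.094, -0.263, -0.137, -0.058, -0.3],
    [0.004, -0.224, -0.094, -0.263, -0.137, -0.058, -0.3],
    [0.004, -0.224, -0.094, -0.263, -0.137, -0.058, -0.3],
    [0.004, -0.224, -0.094, -0.263, -0.137, -0.058, -0.3],
    [0.004, -0.224, -0.094, -0.263, -0.137, -0.058, -0.3]
  ]
}}

```text
time_s: 22.52
eef_pos: [0.4463, -0.1952, 0.2415]
tcp_rot: [2.057, 0.656, -1.619]
force: [1.3, -0.7, -0.3]
gripper_width: 0.471
```

Call:
{"method": "drive_tool", "body": {
  "moves": [
    [-0.006, -0.17, -0.173, -0.263, -0.137, -0.058, -0.3],
    [-0.006, -0.17, -0.173, -0.263, -0.137, -0.058, -0.3],
    [-0.006, -0.17, -0.173, -0.263, -0.137, -0.058, -0.3],
    [-0.006, -0.17, -0.173, -0.263, -0.137, -0.058, -0.3],
    [-0.006, -0.17, -0.173, -0.263, -0.137, -0.058, -0.3]
  ]
}}

```text
time_s: 22.93
eef_pos: [0.4608, -0.0775, 0.258]
tcp_rot: [1.582, 0.915, -1.576]
force: [0.0, -1.6, -1.2]
gripper_width: 0.473
```

Call:
{"method": "drive_tool", "body": {
  "moves": [
    [0, -0.07, -0.121, -0.378, 0, 0, -0.3],
    [0, -0.07, -0.121, -0.378, 0, 0, -0.3],
    [0, -0.07, -0.121, -0.378, 0, 0, -0.3],
    [0, -0.07, -0.121, -0.378, 0, 0, -0.3],
    [0, -0.07, -0.121, -0.378, 0, 0, -0.3]
  ]
}}

```text
time_s: 23.35
eef_pos: [0.459, -0.0121, 0.2579]
tcp_rot: [1.181, 1.225, -1.175]
force: [0.2, 0.1, -1.5]
gripper_width: 0.477
```

Call:
{"method": "drive_tool", "body": {
  "moves": [
    [0, 0.006, -0.14, -0.378, 0, 0, -0.3],
    [0, 0.006, -0.14, -0.378, 0, 0, -0.3],
    [0, 0.006, -0.14, -0.378, 0, 0, -0.3],
    [0, 0.006, -0.14, -0.378, 0, 0, -0.3],
    [0, 0.006, -0.14, -0.378, 0, 0, -0.3]
  ]
}}

```text
time_s: 23.77
eef_pos: [0.4594, 0.0578, 0.2578]
tcp_rot: [0.752, 1.433, -0.748]
force: [1.0, -0.1, -0.8]
gripper_width: 0.474
```

```bash
cat > t.py <<'E'
from kin import *
st();L=25
for h in(-50,-55,-60):
  q=arm.sense()["qpos"]
  for P in([.44,.075,.18],[.439,.071,.055]):
    o=ik(np.array(P),place(h,L),8,q0=q)
    if o:q=min(o,key=lambda a:np.abs(a-q).max())
    print(h,P,len(o),q.round(2))
plan([([.44,.072,.18],place(-55,L))])
E
python3 t.py
```

```text
t 23.77 p [0.4594 0.0578 0.2578] F [ 1.  -0.1 -0.8] g 0.474 q [-0.28  0.24  0.12  1.9  -0.03  1.    0.47]
[[0.005, 0.821, 0.571], [0.0, 0.571, -0.821], [-1.0, 0.004, 0.003]]
-50 [0.44, 0.075, 0.18] 6 [-1.31  0.72  0.51  2.38  1.22  0.85 -1.34]
-50 [0.439, 0.071, 0.055] 4 [-1.22  1.03  0.38  2.41  1.42  0.76 -1.78]
-55 [0.44, 0.075, 0.18] 8 [-1.38  0.78  0.66  2.32  1.04  0.78 -1.18]
-55 [0.439, 0.071, 0.055] 5 [-1.25  1.03  0.46  2.34  1.24  0.7  -1.6 ]
-60 [0.44, 0.075, 0.18] 8 [-1.31  0.76  0.59  2.25  0.95  0.88 -1.13]
-60 [0.439, 0.071, 0.055] 4 [-1.23  1.03  0.47  2.27  1.07  0.73 -1.46]
[0.078, -0.008, -0.023, -0.002, -0.377, -0.001]
[0.053, -0.008, -0.061, -0.002, -0.377, -0.001]
-- [0.44  0.072 0.18 ] 64.9
```

Call:
{"method": "drive_tool", "body": {
  "moves": [
    [0.078, -0.008, -0.023, 0, -0.377, 0, -0.3],
    [0.078, -0.008, -0.023, 0, -0.377, 0, -0.3],
    [0.078, -0.008, -0.023, 0, -0.377, 0, -0.3],
    [0.078, -0.008, -0.023, 0, -0.377, 0, -0.3],
    [0.078, -0.008, -0.023, 0, -0.377, 0, -0.3]
  ]
}}

```text
time_s: 24.18
eef_pos: [0.4497, 0.0639, 0.219]
tcp_rot: [0.5, 0.936, -0.88]
force: [0.0, -0.3, -2.0]
gripper_width: 0.477
```

Call:
{"method": "drive_tool", "body": {
  "moves": [
    [0.053, -0.008, -0.061, 0, -0.377, 0, -0.3],
    [0.053, -0.008, -0.061, 0, -0.377, 0, -0.3],
    [0.053, -0.008, -0.061, 0, -0.377, 0, -0.3],
    [0.053, -0.008, -0.061, 0, -0.377, 0, -0.3],
    [0.053, -0.008, -0.061, 0, -0.377, 0, -0.3]
  ]
}}

```text
time_s: 24.6
eef_pos: [0.4392, 0.0727, 0.1809]
tcp_rot: [0.234, 0.433, -0.949]
force: [-0.0, -0.2, -1.4]
gripper_width: 0.473
```

```bash
python3 look.py p6 190 205 140 105 230 120 160 120;python3 - <<'E'
from h import *
st();plan([([.439,.070,.06],place(-55,25))])
im=cv2.imread("pics/p6_top.png");x0,y0=240,195;hsv=cv2.cvtColor(im,cv2.COLOR_BGR2HSV)[195:260,240:310]
m=cv2.inRange(hsv,(95,120,80),(120,255,255));k,l,s,c=cv2.connectedComponentsWithStats(m);print([(s[i][4],onz("top",c[i]+[x0,y0],.215).round(4)) for i in range(1,k) if s[i][4]>20])
E
```

```text
t 24.7 p [0.4383 0.0748 0.1765] F [ 0.6  0.  -0.8] g 0.469 q [-1.22  0.69  0.42  2.31  1.09  0.92 -1.24]
[[0.505, 0.821, 0.266], [-0.733, 0.571, -0.369], [-0.455, -0.008, 0.891]]
[0.114, -0.002, -0.204, 0.004, -0.024, 0.004]
-- [0.439 0.07  0.06 ] 2.1
[(np.int32(112), array([0.4436, 0.0688, 0.215 ])), (np.int32(50), array([0.4302, 0.1775, 0.215 ]))]
```

View pics/p6.png

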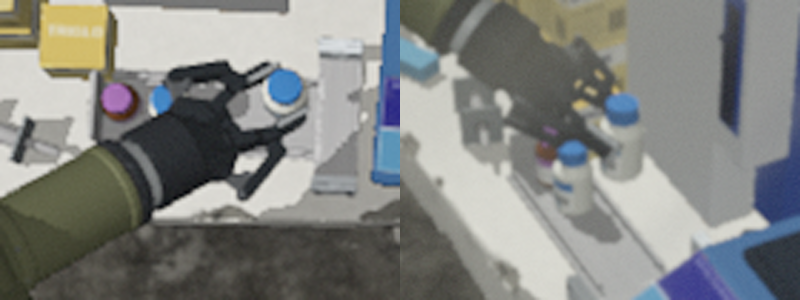

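```bash
cat > t.py <<'E'
from kin import *
L=25;R=place(-47,L);q=arm.sense()["qpos"]
for P in([.438,.067,.14],[.438,.067,.060],[.438,.067,.045]):
    o=ik(np.array(P),R,8,q0=q)
    if o:q=min(o,key=lambda a:np.abs(a-q).max())
    print(P,len(o),q.round(2))
plan([([.438,.067,.14],R),([.438,.067,.060],R)])
E
python3 t.py
```

```text
[0.438, 0.067, 0.14] 8 [-1.34  0.86  0.59  2.46  1.41  0.7  -1.58]
[0.438, 0.067, 0.06] 7 [-1.2   1.02  0.35  2.46  1.53  0.8  -1.88]
[0.438, 0.067, 0.045] 7 [-1.18  1.05  0.31  2.45  1.55  0.82 -1.92]
[0.044, -0.009, -0.06, -0.037, -0.024, 0.088]
-- [0.438 0.067 0.14 ] 8.5
[0.068, 0.0, -0.145, -0.0, -0.0, -0.0]
-- [0.438 0.067 0.06 ] 0.0
```

Call:
{"method": "drive_tool", "body": {
  "moves": [
    [0.044, -0.009, -0.06, -0.037, -0.024, 0.088, -0.3],
    [0.044, -0.009, -0.06, -0.037, -0.024, 0.088, -0.3],
    [0.044, -0.009, -0.06, -0.037, -0.024, 0.088, -0.3],
    [0.044, -0.009, -0.06, -0.037, -0.024, 0.088, -0.3]
  ]
}}

```text
time_s: 25.03
eef_pos: [0.4383, 0.0645, 0.1445]
tcp_rot: [0.19, 0.413, -0.812]
force: [-0.1, -0.2, -1.5]
gripper_width: 0.47
```

Call:
{"method": "drive_tool", "body": {
  "moves": [
    [0.025, 0, -0.05, 0, 0, 0, -0.3],
    [0.05, 0, -0.1, 0, 0, 0, -0.3],
    [0.068, 0, -0.145, 0, 0, 0, -0.3],
    [0.068, 0, -0.145, 0, 0, 0, -0.3],
    [0.068, 0, -0.145, 0, 0, 0, -0.3]
  ]
}}

```text
time_s: 25.45
eef_pos: [0.4403, 0.0675, 0.0647]
tcp_rot: [0.191, 0.41, -0.808]
force: [0.0, 0.5, -0.3]
gripper_width: 0.476
```

```bash
python3 look.py p7 190 205 140 105 230 120 160 120;python3 - <<'E'
from h import *
st();plan([([.438,.067,.050],place(-47,25))])
im=cv2.imread("pics/p7_top.png");x0,y0=210,195;hsv=cv2.cvtColor(im,cv2.COLOR_BGR2HSV)[195:260,210:310]
m=cv2.inRange(hsv,(95,120,80),(120,255,255));k,l,s,c=cv2.connectedComponentsWithStats(m);print([(s[i][4],onz("top",c[i]+[x0,y0],.09).round(4)) for i in range(1,k) if s[i][4]>20])
E
```

```text
t 25.55 p [0.44   0.0676 0.0656] F [-0.8 -0.6 -0.7] g 0.474 q [-1.22  1.01  0.38  2.46  1.54  0.77 -1.87]
[[0.619, 0.733, 0.282], [-0.66, 0.68, -0.32], [-0.426, 0.012, 0.905]]
[0.012, -0.004, -0.029, -0.008, -0.002, -0.002]
-- [0.438 0.067 0.05 ] 0.7
[(np.int32(88), array([0.4482, 0.1875, 0.09  ])), (np.int32(93), array([0.4457, 0.0647, 0.09  ]))]
```

View pics/p7.png

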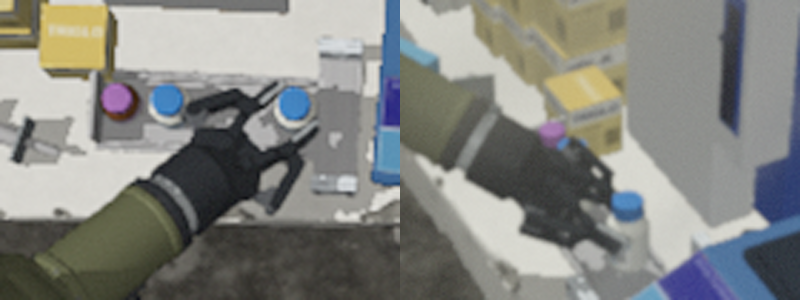

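Call:
{"method": "drive_tool", "body": {
  "moves": [
    [0.008, 0, -0.018, 0, 0, 0, -0.3],
    [0.008, 0, -0.018, 0, 0, 0, -0.3],
    [0.008, 0, -0.018, 0, 0, 0, -0.3],
    [0.008, 0, -0.018, 0, 0, 0, -0.3]
  ]
}}

```text
time_s: 25.88
eef_pos: [0.4395, 0.0685, 0.0548]
tcp_rot: [0.191, 0.411, -0.805]
force: [1.0, -0.5, -0.5]
gripper_width: 0.472
```

Call:
{"method": "drive_tool", "body": {
  "moves": [
    [0.003, 0, -0.007, 0, 0, 0, -0.3],
    [0.003, 0, -0.007, 0, 0, 0, -0.3],
    [0.003, 0, -0.007, 0, 0, 0, -0.3]
  ]
}}

```text
time_s: 26.13
eef_pos: [0.4392, 0.0687, 0.0497]
tcp_rot: [0.189, 0.412, -0.804]
force: [0.1, -0.2, -0.7]
gripper_width: 0.476
```

Call:
{"method": "drive_tool", "body": {
  "moves": [
    [0.0017, 0, -0.0036, 0, 0, 0, -0.3],
    [0.0017, 0, -0.0036, 0, 0, 0, -0.3],
    [0.0017, 0, -0.0036, 0, 0, 0, -0.3]
  ]
}}

```text
time_s: 26.38
eef_pos: [0.4392, 0.0687, 0.0475]
tcp_rot: [0.189, 0.412, -0.805]
force: [0.3, -0.0, -0.9]
gripper_width: 0.475
```

Call:
{"method": "drive_tool", "body": {
  "moves": [
    [0.0017, 0, -0.0036, 0, 0, 0, -0.3],
    [0.0017, 0, -0.0036, 0, 0, 0, -0.3],
    [0.0017, 0, -0.0036, 0, 0, 0, -0.3]
  ]
}}

```text
time_s: 26.63
eef_pos: [0.4394, 0.0683, 0.0463]
tcp_rot: [0.189, 0.41, -0.805]
force: [0.1, 0.2, 4.0]
gripper_width: 0.474
```

Call:
{"method": "drive_tool", "body": {
  "moves": [
    [0.001, 0, -0.002, 0, 0, 0, -0.3],
    [0.001, 0, -0.002, 0, 0, 0, -0.3],
    [0.001, 0, -0.002, 0, 0, 0, -0.3]
  ]
}}

```text
time_s: 26.88
eef_pos: [0.4395, 0.068, 0.0462]
tcp_rot: [0.188, 0.408, -0.805]
force: [-3.3, 3.7, 10.7]
gripper_width: 0.472
```

Call:
{"method": "drive_tool", "body": {
  "moves": [
    [0, 0, 0, 0, 0, 0, 0.0],
    [0, 0, 0, 0, 0, 0, 0.2],
    [0, 0, 0, 0, 0, 0, 0.41],
    [0, 0, 0, 0, 0, 0, 0.41],
    [0, 0, 0, 0, 0, 0, 0.41]
  ]
}}

```text
time_s: 27.3
eef_pos: [0.4392, 0.0688, 0.0443]
tcp_rot: [0.189, 0.412, -0.805]
force: [0.2, 0.6, -0.4]
gripper_width: 0.705
```

Call:
{"method": "drive_tool", "body": {
  "moves": [
    [-0.02, -0.006, 0, 0, 0, 0, 0.41],
    [-0.05, -0.008, 0, 0, 0, 0, 0.41],
    [-0.09, -0.01, 0, 0, 0, 0, 0.41],
    [-0.13, -0.012, 0, 0, 0, 0, 0.41],
    [-0.13, -0.012, 0, 0, 0, 0, 0.41]
  ]
}}

```text
time_s: 27.72
eef_pos: [0.3933, 0.1097, 0.0723]
tcp_rot: [0.19, 0.414, -0.801]
force: [-0.0, -0.6, -0.9]
gripper_width: 0.703
```

```bash
cat > caps.py <<'E'
from h import *
im=imaging.snapshot("top")[:,:,::-1].copy();cv2.imwrite("pics/caps.png",im);x0,y0=200,195;hsv=cv2.cvtColor(im,cv2.COLOR_BGR2HSV)[195:260,200:310]
for lo_,hi_,z in(((95,120,80),(120,255,255),.082),((135,60,80),(165,255,255),.07)):
    m=cv2.inRange(hsv,lo_,hi_);k,l,s,c=cv2.connectedComponentsWithStats(m);print([(s[i][4],onz("top",c[i]+[x0,y0],z).round(4)) for i in range(1,k) if s[i][4]>20])
E
python3 caps.py;python3 - <<'E'
from h import *
st();plan([([.39,.13,.20],place(-47,25)),([.455,.06,.25],down(40)),([.445,.0645,.18],down(0))])
E
```

```text
[(np.int32(88), array([0.4493, 0.1884, 0.082 ])), (np.int32(88), array([0.4429, 0.0648, 0.082 ]))]
[(np.int32(95), array([0.4517, 0.2402, 0.07  ]))]
t 27.77 p [0.3942 0.109  0.0721] F [ 0.7 -0.3 -0.1] g 0.706 q [-1.35  0.97  0.34  2.44  1.3   0.79 -1.75]
[[0.621, 0.729, 0.286], [-0.656, 0.684, -0.319], [-0.428, 0.01, 0.904]]
[-0.142, 0.025, 0.215, -0.006, -0.004, -0.005]
-- [0.39 0.13 0.2 ] 0.7
[0.065, -0.0, 0.086, 0.016, 0.378, -0.01]
[0.009, 0.003, 0.107, 0.016, 0.378, -0.01]
-- [0.455 0.06  0.25 ] 65.1
[0.07, -0.005, -0.01, 0.233, 0.0, -0.0]
[0.07, -0.008, -0.008, 0.233, 0.0, -0.0]
-- [0.445  0.0645 0.18  ] 40.0
```

Call:
{"method": "drive_tool", "body": {
  "moves": [
    [-0.142, 0.025, 0.215, 0, 0, 0, 0.41],
    [-0.142, 0.025, 0.215, 0, 0, 0, 0.41],
    [-0.142, 0.025, 0.215, 0, 0, 0, 0.41],
    [-0.142, 0.025, 0.215, 0, 0, 0, 0.41]
  ]
}}

```text
time_s: 28.1
eef_pos: [0.3911, 0.1277, 0.2043]
tcp_rot: [0.194, 0.409, -0.806]
force: [1.1, 0.8, 0.4]
gripper_width: 0.706
```

Call:
{"method": "drive_tool", "body": {
  "moves": [
    [0.065, 0, 0.086, 0.016, 0.378, -0.01, 0.41],
    [0.065, 0, 0.086, 0.016, 0.378, -0.01, 0.41],
    [0.065, 0, 0.086, 0.016, 0.378, -0.01, 0.41],
    [0.065, 0, 0.086, 0.016, 0.378, -0.01, 0.41],
    [0.065, 0, 0.086, 0.016, 0.378, -0.01, 0.41]
  ]
}}

```text
time_s: 28.52
eef_pos: [0.4238, 0.0917, 0.2262]
tcp_rot: [0.447, 0.939, -0.764]
force: [0.2, -0.4, -0.1]
gripper_width: 0.706
```

Call:
{"method": "drive_tool", "body": {
  "moves": [
    [0.009, 0.003, 0.107, 0.016, 0.378, -0.01, 0.41],
    [0.009, 0.003, 0.107, 0.016, 0.378, -0.01, 0.41],
    [0.009, 0.003, 0.107, 0.016, 0.378, -0.01, 0.41],
    [0.009, 0.003, 0.107, 0.016, 0.378, -0.01, 0.41],
    [0.009, 0.003, 0.107, 0.016, 0.378, -0.01, 0.41]
  ]
}}

```text
time_s: 28.93
eef_pos: [0.4552, 0.0569, 0.2498]
tcp_rot: [0.629, 1.339, -0.711]
force: [-1.0, -0.1, -0.4]
gripper_width: 0.705
```

Call:
{"method": "drive_tool", "body": {
  "moves": [
    [0.07, -0.005, -0.01, 0.233, 0, 0, 0.41],
    [0.07, -0.005, -0.01, 0.233, 0, 0, 0.41],
    [0.07, -0.005, -0.01, 0.233, 0, 0, 0.41],
    [0.07, -0.005, -0.01, 0.233, 0, 0, 0.41]
  ]
}}

```text
time_s: 29.27
eef_pos: [0.452, 0.0547, 0.2128]
tcp_rot: [0.906, 1.219, -0.965]
force: [0.4, 1.3, 0.2]
gripper_width: 0.705
```

Call:
{"method": "drive_tool", "body": {
  "moves": [
    [0.07, -0.008, -0.008, 0.233, 0, 0, 0.41],
    [0.07, -0.008, -0.008, 0.233, 0, 0, 0.41],
    [0.07, -0.008, -0.008, 0.233, 0, 0, 0.41],
    [0.07, -0.008, -0.008, 0.233, 0, 0, 0.41]
  ]
}}

```text
time_s: 29.6
eef_pos: [0.4501, 0.055, 0.1779]
tcp_rot: [1.175, 1.07, -1.195]
force: [0.0, 0.4, -0.3]
gripper_width: 0.701
```

```bash
python3 - <<'E'
from h import *
st();plan([([.443,.0648,.060],down(0)),([.4455,.122,.075],down(0))])
E
```

```text
t 29.6 p [0.4501 0.055  0.1779] F [ 0.   0.4 -0.3] g 0.701 q [-0.59  0.32  0.43  2.1  -0.03  0.68 -0.17]
[[0.085, 0.996, -0.007], [-0.103, 0.002, -0.995], [-0.991, 0.086, 0.102]]
[0.23, -0.034, -0.044, -0.002, 0.069, -0.057]
-- [0.443  0.0648 0.06  ] 7.7
[-0.03, 0.005, -0.114, 0.0, 0.0, -0.0]
-- [0.4455 0.122  0.075 ] 0.0
```

Call:
{"method": "drive_tool", "body": {
  "moves": [
    [0.05, -0.025, -0.025, -0.002, 0.069, -0.057, 0.41],
    [0.05, -0.025, -0.025, -0.002, 0.069, -0.057, 0.41],
    [0.05, -0.025, -0.025, -0.002, 0.069, -0.057, 0.41],
    [0.05, -0.025, -0.025, -0.002, 0.069, -0.057, 0.41]
  ]
}}

```text
time_s: 29.93
eef_pos: [0.4408, 0.0643, 0.1519]
tcp_rot: [1.208, 1.208, -1.205]
force: [0.1, -0.5, 0.7]
gripper_width: 0.705
```

```bash
python3 - <<'E'
from h import *
st();plan([([.443,.0648,.060],down(0)),([.4455,.122,.075],down(0))])
E
```

```text
t 29.93 p [0.4408 0.0643 0.1519] F [ 0.1 -0.5  0.7] g 0.705 q [-0.44  0.37  0.33  2.1  -0.18  0.7   0.01]
[[0.003, 1.0, 0.003], [-0.0, 0.003, -1.0], [-1.0, 0.003, 0.0]]
[0.184, 0.004, -0.001, 0.002, 0.0, -0.002]
-- [0.443  0.0648 0.06  ] 0.2
[-0.03, 0.005, -0.114, 0.0, 0.0, 0.0]
-- [0.4455 0.122  0.075 ] 0.0
```

Call:
{"method": "drive_tool", "body": {
  "moves": [
    [0.06, 0.004, 0, 0, 0, 0, 0.41],
    [0.12, 0.004, 0, 0, 0, 0, 0.41],
    [0.184, 0.004, 0, 0, 0, 0, 0.41],
    [0.184, 0.004, 0, 0, 0, 0, 0.41],
    [0.184, 0.004, 0, 0, 0, 0, 0.41]
  ]
}}

```text
time_s: 30.35
eef_pos: [0.4419, 0.066, 0.0595]
tcp_rot: [1.206, 1.212, -1.206]
force: [-0.8, 0.9, -0.8]
gripper_width: 0.705
```

Call:
{"method": "drive_tool", "body": {
  "moves": [
    [0, 0, 0, 0, 0, 0, -0.3],
    [0, 0, 0, 0, 0, 0, -0.3],
    [0, 0, 0, 0, 0, 0, -0.3],
    [0, 0, 0, 0, 0, 0, -0.3],
    [0, 0, 0, 0, 0, 0, -0.3]
  ]
}}

```text
time_s: 30.77
eef_pos: [0.4437, 0.0661, 0.0614]
tcp_rot: [1.212, 1.209, -1.201]
force: [-1.3, 0.0, 9.1]
gripper_width: 0.464
```

Call:
{"method": "drive_tool", "body": {
  "moves": [
    [-0.016, 0, 0, 0, 0, 0, -0.3],
    [-0.016, 0.002, -0.03, 0, 0, 0, -0.3],
    [-0.016, 0.004, -0.07, 0, 0, 0, -0.3],
    [-0.016, 0.005, -0.11, 0, 0, 0, -0.3],
    [-0.016, 0.005, -0.114, 0, 0, 0, -0.3]
  ]
}}

```text
time_s: 31.18
eef_pos: [0.4454, 0.1268, 0.0689]
tcp_rot: [1.209, 1.213, -1.199]
force: [0.8, 0.6, -1.1]
gripper_width: 0.468
```

Call:
{"method": "drive_tool", "body": {
  "moves": [
    [0, 0, 0, 0, 0, 0, -0.3],
    [0.006, 0, 0, 0, 0, 0, -0.3],
    [0.012, 0, 0, 0, 0, 0, -0.3],
    [0.014, 0, 0, 0, 0, 0, -0.3],
    [0.014, 0, 0, 0, 0, 0, -0.3]
  ]
}}

```text
time_s: 31.6
eef_pos: [0.4453, 0.1219, 0.0613]
tcp_rot: [1.212, 1.21, -1.205]
force: [-1.7, 0.3, 10.6]
gripper_width: 0.468
```

Call:
{"method": "drive_tool", "body": {
  "moves": [
    [0, 0, 0, 0, 0, 0, 0.0],
    [0, 0, 0, 0, 0, 0, 0.2],
    [0, 0, 0, 0, 0, 0, 0.41],
    [0, 0, 0, 0, 0, 0, 0.41],
    [0, 0, 0, 0, 0, 0, 0.41]
  ]
}}

```text
time_s: 32.02
eef_pos: [0.4448, 0.1226, 0.0604]
tcp_rot: [1.21, 1.211, -1.205]
force: [-0.3, 0.8, 1.0]
gripper_width: 0.71
```

Call:
{"method": "drive_tool", "body": {
  "moves": [
    [-0.06, 0, 0, 0, 0, 0, 0.41],
    [-0.14, 0, 0, 0, 0, 0, 0.41],
    [-0.22, 0, 0, 0, 0, 0, 0.41],
    [-0.3, 0, 0, 0, 0, 0, 0.41],
    [-0.36, 0, 0, 0, 0, 0, 0.41]
  ]
}}

```text
time_s: 32.43
eef_pos: [0.4448, 0.1221, 0.2436]
tcp_rot: [1.211, 1.209, -1.204]
force: [1.0, -0.1, -0.6]
gripper_width: 0.703
```

Call:
{"method": "drive_tool", "body": {
  "moves": [
    [0, 0, 0.1, 0, 0, 0, 0.8],
    [0, 0, 0.2, 0, 0, 0, 0.8],
    [0, 0, 0.3, 0, 0, 0, 0.8],
    [0, 0, 0.36, 0, 0, 0, 0.8],
    [0, 0, 0.36, 0, 0, 0, 0.8]
  ]
}}

```text
time_s: 32.85
eef_pos: [0.4441, -0.0638, 0.2407]
tcp_rot: [1.213, 1.205, -1.21]
force: [0.3, -0.5, -0.5]
gripper_width: 0.901
```

```bash
python3 caps.py; python3 - <<'E'
from h import *
st();t=cv2.imread("pics/caps.png");s=imaging.snapshot("scene")[:,:,::-1].copy();cv2.imwrite("pics/sc8.png",s)
cv2.imwrite("pics/p8.png",np.vstack([cv2.resize(t[215:275,165:325],(800,300),interpolation=cv2.INTER_CUBIC),cv2.resize(s[130:190,220:380],(800,300),interpolation=cv2.INTER_CUBIC)]))
E
```

```text
[(np.int32(88), array([0.4493, 0.1884, 0.082 ])), (np.int32(88), array([0.4448, 0.1203, 0.082 ]))]
[(np.int32(94), array([0.4518, 0.2402, 0.07  ]))]
t 32.9 p [ 0.4443 -0.064   0.2406] F [-0.4 -2.4  0.8] g 0.901 q [-0.29  0.27  0.49  1.96 -0.15  0.95  0.27]
[[0.003, 1.0, -0.005], [-0.0, -0.005, -1.0], [-1.0, 0.003, 0.0]]
```

View pics/p8.png

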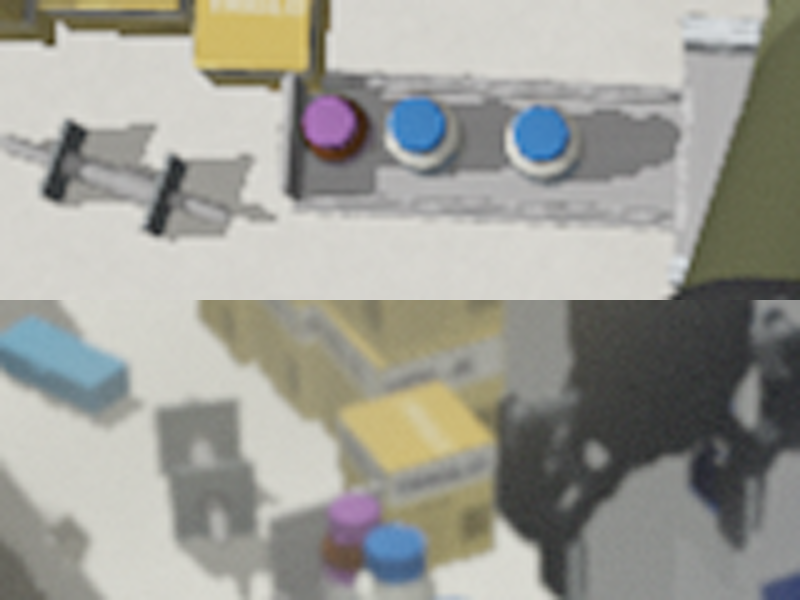

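```bash
cat > barm.py <<'E'
from h import *
im=cv2.imread("pics/caps.png");x0,y0=150,225
hsv=cv2.cvtColor(im,cv2.COLOR_BGR2HSV)[225:280,150:221]
m=cv2.inRange(hsv,(0,0,0),(180,255,85));k,l,s,c=cv2.connectedComponentsWithStats(m)
C_=[]
for i in range(1,k):
    if s[i][4]>20:
        P=onz("top",c[i]+[x0,y0],.024);ys,xs=np.where(l==i);pts=np.c_[xs,ys].astype(np.float32);r=cv2.minAreaRect(pts);print(s[i],c[i],P.round(4),[np.round(v,1) for v in r]);C_.append(P)
if len(C_)==2:
    d=C_[0]-C_[1];print("sep",np.linalg.norm(d),"mid",(C_[0]+C_[1])/2,"az",np.degrees(np.arctan2(d[1],d[0])))
E
python3 barm.py
python3 - <<'E'
from h import *
Q=lambda x,y,z:onz("top",(165+x/5-.5,215+y/5-.5),z)
print("plate top edge outer ends",[Q(*p,.048).round(4) for p in((66,122),(46,196),(170,157),(150,230))])
print("bottom inner-ends",[Q(*p,0).round(4) for p in((86,130),(66,200),(186,162),(166,236))])
print("tips",Q(3,136,.024),Q(228,214,.024))
s=cv2.imread("pics/sc8.png")
E
```

```text
[24 15  8 15 44] [27.45454545 22.06818182] [0.4331 0.3974 0.024 ] [array([27.5, 22. ]), array([ 3.5, 14.9]), np.float64(18.4)]
[45 22  7 15 40] [47.9 28.8] [0.4144 0.3381 0.024 ] [array([47.9, 29. ]), array([ 2.6, 14.5]), np.float64(20.0)]
sep 0.06220371691975338 mid [0.42376604 0.36774803 0.024     ] az 72.52027460265285
plate top edge outer ends [array([0.4533, 0.392 , 0.048 ]), array([0.411 , 0.4014, 0.048 ]), array([0.4341, 0.3324, 0.048 ]), array([0.3924, 0.342 , 0.048 ])]
bottom inner-ends [array([0.4557, 0.3917, 0.    ]), array([0.4145, 0.4015, 0.    ]), array([0.4376, 0.3328, 0.    ]), array([0.3942, 0.3426, 0.    ])]
tips [0.44818997 0.43353076 0.024     ] [0.4047877  0.30281651 0.024     ]
```

```bash
cat > t.py <<'E'
from kin import *
print(tri((197.9,253.8),(262.7,171.5)),tri((177.45,247.07),(259.6,158)))
M=np.array([.4235,.3667])
for c,z in((M,.024),):
    for n in("top","scene"):
        for a in(70,76):
            u=np.array([np.cos(np.radians(a)),np.sin(np.radians(a)),0]);m=np.r_[M,z]
            print(n,a,proj(n,np.array([m+31*u/1e3,m-31*u/1e3,m+71.5*u/1e3,m-71.5*u/1e3])).round(1).tolist())
q=arm.sense()["qpos"]
W=[([.45,.1,.24],down(20)),([.43,.3,.2],down(55)),([.4235,.3667,.12],down(73.5)),([.4235,.3667,.05],down(73.5)),([.4235,.3667,.18],down(73.5)),([.44,.15,.2],down(20)),([.442,.0235,.14],down(-1.6)),([.442,.0235,.058],down(-1.6))]
for P,R in W:
    o=ik(np.array(P),R,8,q0=q)
    if o:q=min(o,key=lambda a:np.abs(a-q).max())
    print(P,len(o),q.round(2))
plan(W[:3])
E
python3 t.py
```

```text
(array([0.41611678, 0.33919039, 0.01699225]), np.float64(0.0018317824617096765)) (array([0.43455288, 0.39809856, 0.01978372]), np.float64(0.001923105008298048))
top 70 [[178.0, 246.7], [198.1, 254.3], [165.0, 241.8], [211.2, 259.3]]
top 76 [[177.6, 247.8], [198.4, 253.3], [164.1, 244.2], [212.0, 256.8]]
scene 70 [[259.4, 157.3], [261.4, 170.1], [258.1, 149.2], [262.8, 178.9]]
scene 76 [[258.2, 157.4], [262.6, 170.0], [255.5, 149.5], [265.5, 178.6]]
[0.45, 0.1, 0.24] 2 [-0.54  0.27  0.34  1.93 -0.11  0.96  0.21]
[0.43, 0.3, 0.2] 3 [-0.75  0.4   0.13  1.84 -0.07  0.91  0.37]
[0.4235, 0.3667, 0.12] 2 [-0.7   0.54 -0.09  1.84  0.06  0.76  0.46]
[0.4235, 0.3667, 0.05] 3 [-0.65  0.64 -0.16  1.9   0.17  0.61  0.36]
[0.4235, 0.3667, 0.18] 4 [-0.63  0.47 -0.2   1.77  0.11  0.91  0.41]
[0.44, 0.15, 0.2] 2 [-0.26  0.31 -0.16  1.98  0.07  0.86 -0.11]
[0.442, 0.0235, 0.14] 1 [-0.02  0.37 -0.12  2.11  0.07  0.67 -0.21]
[0.442, 0.0235, 0.058] 1 [ 0.14  0.53 -0.36  2.2   0.4   0.48 -0.56]
[0.001, 0.01, -0.322, -0.235, -0.001, -0.001]
-- [0.45 0.1  0.24] 20.2
[0.04, 0.05, -0.195, -0.204, -0.0, -0.0]
[0.04, 0.106, -0.171, -0.204, -0.0, -0.0]
-- [0.43 0.3  0.2 ] 35.0
[0.16, 0.102, -0.087, -0.215, -0.0, 0.0]
-- [0.4235 0.3667 0.12  ] 18.5
```

Call:
{"method": "drive_tool", "body": {
  "moves": [
    [0, 0.01, -0.322, -0.235, 0, 0, 1],
    [0, 0.01, -0.322, -0.235, 0, 0, 1],
    [0, 0.01, -0.322, -0.235, 0, 0, 1],
    [0, 0.01, -0.322, -0.235, 0, 0, 1],
    [0, 0.01, -0.322, -0.235, 0, 0, 1]
  ]
}}

```text
time_s: 33.37
eef_pos: [0.4487, 0.113, 0.24]
tcp_rot: [0.939, 1.364, -0.93]
force: [0.4, 0.8, 0.2]
gripper_width: 0.995
```

Call:
{"method": "drive_tool", "body": {
  "moves": [
    [0.04, 0.05, -0.195, -0.204, 0, 0, 1],
    [0.04, 0.05, -0.195, -0.204, 0, 0, 1],
    [0.04, 0.05, -0.195, -0.204, 0, 0, 1],
    [0.04, 0.05, -0.195, -0.204, 0, 0, 1]
  ]
}}

```text
time_s: 33.7
eef_pos: [0.4369, 0.2099, 0.2194]
tcp_rot: [0.703, 1.458, -0.698]
force: [-1.5, 0.8, 0.2]
gripper_width: 1.003
```

Call:
{"method": "drive_tool", "body": {
  "moves": [
    [0.04, 0.106, -0.171, -0.204, 0, 0, 1],
    [0.04, 0.106, -0.171, -0.204, 0, 0, 1],
    [0.04, 0.106, -0.171, -0.204, 0, 0, 1],
    [0.04, 0.106, -0.171, -0.204, 0, 0, 1],
    [0.04, 0.106, -0.171, -0.204, 0, 0, 1]
  ]
}}

```text
time_s: 34.12
eef_pos: [0.4276, 0.3044, 0.2003]
tcp_rot: [0.473, 1.519, -0.471]
force: [0.2, -0.2, 0.2]
gripper_width: 1.003
```

```bash
python3 - <<'E'
from h import *
st();plan([([.4245,.3675,.12],down(73))])
s=imaging.snapshot("scene")[:,:,::-1].copy()
cv2.imwrite("pics/p9.png",cv2.resize(s[110:200,220:340],(800,600),interpolation=cv2.INTER_CUBIC))
old=cv2.imread("pics/sc8.png");d=np.abs(s.astype(int)-old)[145:185,245:285].max(2);print("bar region change",(d>40).sum())
E
```

```text
t 34.12 p [0.4276 0.3044 0.2003] F [ 0.2 -0.2  0.2] g 1.003 q [-0.75  0.4   0.12  1.84 -0.06  0.91  0.37]
[[0.0, 0.567, 0.824], [0.001, 0.824, -0.567], [-1.0, 0.001, -0.001]]
[0.161, 0.1, -0.077, -0.204, -0.0, -0.001]
-- [0.4245 0.3675 0.12  ] 17.5
bar region change 0
```

Call:
{"method": "drive_tool", "body": {
  "moves": [
    [0.161, 0.1, -0.077, -0.204, 0, 0, 1],
    [0.161, 0.1, -0.077, -0.204, 0, 0, 1],
    [0.161, 0.1, -0.077, -0.204, 0, 0, 1],
    [0.161, 0.1, -0.077, -0.204, 0, 0, 1],
    [0.161, 0.1, -0.077, -0.204, 0, 0, 1]
  ]
}}

```text
time_s: 34.58
eef_pos: [0.4256, 0.3652, 0.1202]
tcp_rot: [0.236, 1.557, -0.236]
force: [0.5, -0.5, 0.6]
gripper_width: 0.995
```

```bash
python3 - <<'E'
from h import *
st();plan([([.4245,.3675,.047],down(73))])
s=imaging.snapshot("scene")[:,:,::-1].copy()
cv2.imwrite("pics/p10.png",cv2.resize(s[120:210,200:320],(800,600),interpolation=cv2.INTER_CUBIC))
E
```

```text
t 34.58 p [0.4256 0.3652 0.1202] F [ 0.5 -0.5  0.6] g 0.995 q [-0.77  0.54  0.02  1.84 -0.02  0.76  0.53]
[[0.001, 0.297, 0.955], [0.0, 0.955, -0.297], [-1.0, 0.0, 0.001]]
[0.146, 0.004, -0.004, -0.003, 0.0, -0.0]
-- [0.4245 0.3675 0.047 ] 0.3
```

View pics/p10.png

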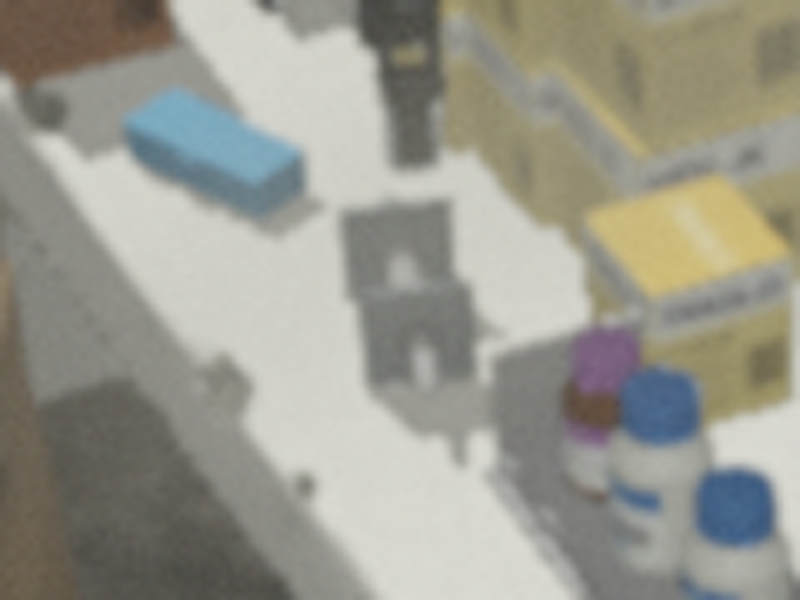

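Call:
{"method": "drive_tool", "body": {
  "moves": [
    [0.04, 0.004, -0.004, 0, 0, 0, 1],
    [0.08, 0.004, -0.004, 0, 0, 0, 1],
    [0.11, 0.004, -0.004, 0, 0, 0, 1],
    [0.13, 0.004, -0.004, 0, 0, 0, 1],
    [0.146, 0.004, -0.004, 0, 0, 0, 1]
  ]
}}

```text
time_s: 35.05
eef_pos: [0.4253, 0.3683, 0.0481]
tcp_rot: [0.238, 1.555, -0.234]
force: [0.7, -0.1, 0.0]
gripper_width: 1.002
```

Call:
{"method": "drive_tool", "body": {
  "moves": [
    [0, 0, 0, 0, 0, 0, 0.6],
    [0, 0, 0, 0, 0, 0, 0.4],
    [0, 0, 0, 0, 0, 0, 0.2],
    [0, 0, 0, 0, 0, 0, 0.0],
    [0, 0, 0, 0, 0, 0, -0.3]
  ],
  "force": 30
}}

```text
time_s: 35.47
eef_pos: [0.427, 0.3722, 0.0522]
tcp_rot: [0.242, 1.551, -0.226]
force: [0.1, 6.5, 16.4]
gripper_width: 0.397
```

Call:
{"method": "drive_tool", "body": {
  "moves": [
    [0, 0, 0, 0, 0, 0, -0.4],
    [0, 0, 0, 0, 0, 0, -0.4],
    [0, 0, 0, 0, 0, 0, -0.4],
    [0, 0, 0, 0, 0, 0, -0.4],
    [0, 0, 0, 0, 0, 0, -0.4]
  ],
  "force": 30
}}

```text
time_s: 35.88
eef_pos: [0.427, 0.3725, 0.0522]
tcp_rot: [0.242, 1.551, -0.225]
force: [-1.0, -0.4, 23.1]
gripper_width: 0.393
```

Call:
{"method": "drive_tool", "body": {
  "moves": [
    [-0.02, 0, 0, 0, 0, 0, -0.4],
    [-0.06, 0, 0, 0, 0, 0, -0.4],
    [-0.12, 0, 0, 0, 0, 0, -0.4],
    [-0.2, 0, 0, 0, 0, 0, -0.4],
    [-0.28, 0, 0, 0, 0, 0, -0.4]
  ]
}}

```text
time_s: 36.3
eef_pos: [0.4234, 0.3685, 0.1896]
tcp_rot: [0.235, 1.557, -0.233]
force: [1.6, 0.4, -0.5]
gripper_width: 0.395
```

```bash
python3 - <<'E'
from h import *
st();plan([([.442,.20,.20],down(30)),([.442,.0235,.19],down(-1.6))])
s=imaging.snapshot("scene")[:,:,::-1].copy();t=imaging.snapshot("top")[:,:,::-1].copy();cv2.imwrite("pics/t11.png",t);cv2.imwrite("pics/s11.png",s)
cv2.imwrite("pics/p11.png",cv2.resize(s[90:180,200:320],(800,600),interpolation=cv2.INTER_CUBIC))
E
```

```text
t 36.3 p [0.4234 0.3685 0.1896] F [ 1.6  0.4 -0.5] g 0.395 q [-0.78  0.46  0.03  1.76 -0.02  0.92  0.53]
[[0.001, 0.294, 0.956], [0.001, 0.956, -0.294], [-1.0, 0.002, 0.001]]
[-0.011, -0.156, 0.067, 0.25, -0.0, -0.001]
[-0.01, -0.12, 0.119, 0.25, -0.0, -0.001]
-- [0.442 0.2   0.2  ] 42.9
[0.02, -0.176, 0.306, 0.368, 0.0, 0.0]
-- [0.442  0.0235 0.19  ] 31.6
```

View pics/p11.png

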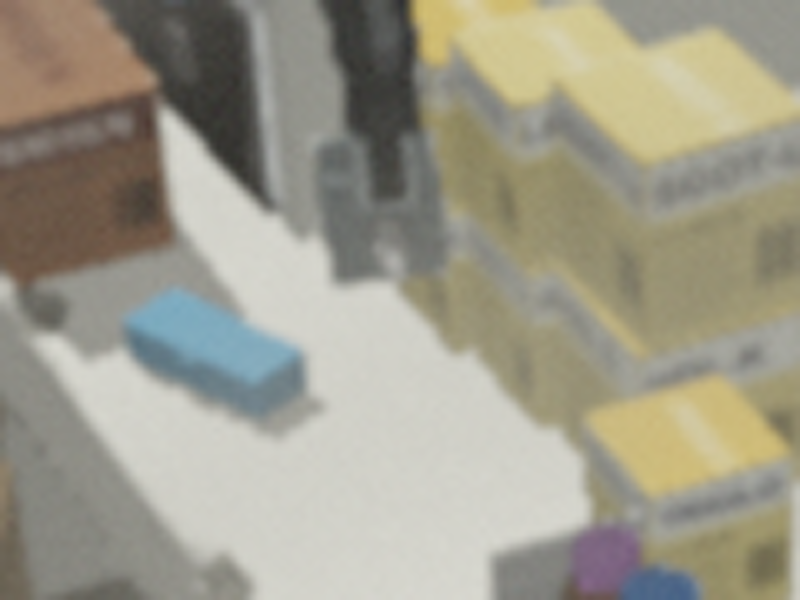

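```bash
cat > t.py <<'E'
from h import *
s=arm.sense();p=s["eef_pos"];R=Ro.from_rotvec(s["tcp_rot"]).as_matrix()
n=R[:,1]
for nm,X,Y in(("tl",318,143),("tr",437,138),("bl",335,280),("br",447,270),("fingL",362,185),("fingR",412,185)):
    o,d=ray("scene",(200+X*.15-.5,90+Y*.15-.5));q=p-.0175*n;t=((q-o)@n)/(d@n);P=o+t*d;print(nm,P.round(4),(R.T@(P-p)).round(4))
# top view plates
t=cv2.imread("pics/t11.png");cv2.imwrite("pics/t11c.png",t[215:275,140:240])
g=cv2.cvtColor(t,cv2.COLOR_BGR2GRAY);print(proj("top",[p,p+[0,0,-.03]+.056*n,p+[0,0,-.03]-.056*n]).round(1))
E
python3 t.py
```

```text
tl [0.3972 0.3619 0.2022] [-0.0075 -0.0175 -0.0254]
tr [0.4413 0.3484 0.1986] [-0.0036 -0.0175  0.0207]
bl [0.3991 0.3622 0.1394] [ 0.0553 -0.0175 -0.0242]
br [0.4419 0.349  0.138 ] [ 0.057  -0.0175  0.0206]
fingL [0.4122 0.3576 0.1813] [ 0.0135 -0.0175 -0.01  ]
fingR [0.4308 0.3519 0.1788] [ 0.0161 -0.0175  0.0095]
[[172.  240.9]
 [154.7 236. ]
 [195.  249. ]]
```

Call:
{"method": "drive_tool", "body": {
  "moves": [
    [-0.011, -0.156, 0.067, 0.25, 0, 0, -0.4],
    [-0.011, -0.156, 0.067, 0.25, 0, 0, -0.4],
    [-0.011, -0.156, 0.067, 0.25, 0, 0, -0.4],
    [-0.011, -0.156, 0.067, 0.25, 0, 0, -0.4]
  ]
}}

```text
time_s: 36.73
eef_pos: [0.4337, 0.2814, 0.1937]
tcp_rot: [0.537, 1.502, -0.534]
force: [0.3, 1.0, -1.0]
gripper_width: 0.394
```

Call:
{"method": "drive_tool", "body": {
  "moves": [
    [-0.01, -0.12, 0.119, 0.25, 0, 0, -0.4],
    [-0.01, -0.12, 0.119, 0.25, 0, 0, -0.4],
    [-0.01, -0.12, 0.119, 0.25, 0, 0, -0.4],
    [-0.01, -0.12, 0.119, 0.25, 0, 0, -0.4]
  ]
}}

```text
time_s: 37.07
eef_pos: [0.4425, 0.1989, 0.1982]
tcp_rot: [0.823, 1.409, -0.819]
force: [0.9, 1.1, -1.3]
gripper_width: 0.396
```

Call:
{"method": "drive_tool", "body": {
  "moves": [
    [0.01, -0.1, 0.16, 0.2, 0, 0, -0.4],
    [0.02, -0.176, 0.306, 0.368, 0, 0, -0.4],
    [0.02, -0.176, 0.306, 0.368, 0, 0, -0.4],
    [0.02, -0.176, 0.306, 0.368, 0, 0, -0.4],
    [0.02, -0.176, 0.306, 0.368, 0, 0, -0.4]
  ]
}}

```text
time_s: 37.48
eef_pos: [0.4423, 0.0196, 0.1875]
tcp_rot: [1.235, 1.192, -1.232]
force: [0.4, 0.4, -0.2]
gripper_width: 0.395
```

```bash
cat > t.py <<'E'
from h import *
st();plan([([.442,.0225,.11],down(-1.7)),([.442,.0225,.062],down(-1.7))])
t=imaging.snapshot("top")[:,:,::-1].copy();s=imaging.snapshot("scene")[:,:,::-1].copy();cv2.imwrite("pics/t12.png",t);cv2.imwrite("pics/s12.png",s)
cv2.imwrite("pics/p12.png",np.hstack([cv2.resize(t[205:280,270:345],(400,400),interpolation=cv2.INTER_CUBIC),cv2.resize(s[150:270,250:370],(400,400),interpolation=cv2.INTER_CUBIC)]))
E
python3 t.py
```

```text
t 37.48 p [0.4423 0.0196 0.1875] F [ 0.4  0.4 -0.2] g 0.395 q [-0.43  0.32  0.44  2.05 -0.19  0.8   0.09]
[[0.002, 0.999, -0.034], [0.0, -0.034, -0.999], [-1.0, 0.002, -0.0]]
[0.155, -0.001, -0.006, -0.003, -0.0, -0.001]
-- [0.442  0.0225 0.11  ] 0.3
[0.096, 0.0, -0.0, -0.0, -0.0, -0.0]
-- [0.442  0.0225 0.062 ] 0.0
```

View pics/p12.png

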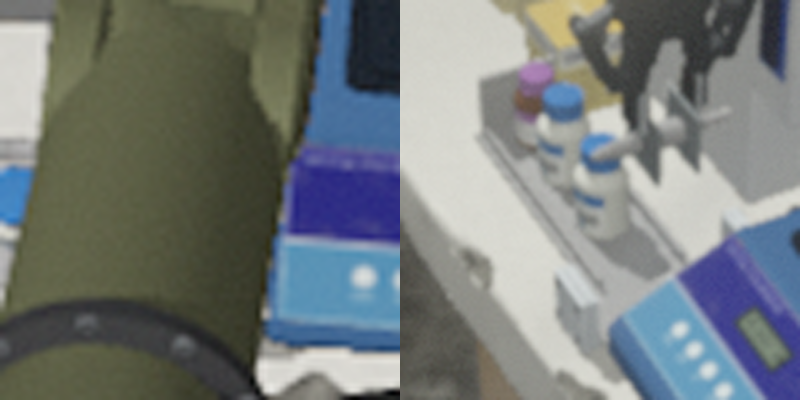

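```bash
cat > t.py <<'E'
from h import *
from scipy.optimize import least_squares
s=arm.sense();p=s["eef_pos"];R=Ro.from_rotvec(s["tcp_rot"]).as_matrix()
px=lambda X,Y:(250+(X-400)*.3-.35,150+Y*.3-.35)
for nm,uv,y in(("near",px(589,155),-.056),("far",px(727,111),.056)):
    o,d=ray("scene",uv);n=R[:,1];t=((p+y*n-o)@n)/(d@n);print(nm,(R.T@(o+t*d-p)).round(4))
# near-cheek check in scene: top inner edge corners at z .047 predicted px
u=np.array([np.sin(np.radians(1.7)),np.cos(np.radians(1.7)),0]);v=np.array([-u[1],u[0],0]);O=np.array([.442,.0235,0])
for y in(.062,.076):
    for x in(-.022,.022):
        q=proj("scene",O+u*x+v*y+[0,0,.047])[0];print("cheek",x,y,q.round(1),"crop",(400+(q[0]+.35-250)/.3).round(),((q[1]+.35-150)/.3).round())
E
python3 t.py
```

```text
near [ 0.0255 -0.056   0.0009]
far [ 0.0329  0.056  -0.0059]
cheek -0.022 0.062 [308.6 239.8] crop 596.0 300.0
cheek 0.022 0.062 [300.3 228.8] crop 569.0 264.0
cheek -0.022 0.076 [303.3 241.6] crop 579.0 307.0
cheek 0.022 0.076 [295.1 230.6] crop 551.0 270.0
```

Call:
{"method": "drive_tool", "body": {
  "moves": [
    [0.06, -0.001, -0.003, 0, 0, 0, -0.4],
    [0.11, -0.001, -0.003, 0, 0, 0, -0.4],
    [0.155, -0.001, -0.003, 0, 0, 0, -0.4],
    [0.155, -0.001, -0.003, 0, 0, 0, -0.4],
    [0.155, -0.001, -0.003, 0, 0, 0, -0.4]
  ]
}}

```text
time_s: 38.0
eef_pos: [0.4418, 0.0279, 0.1093]
tcp_rot: [1.227, 1.201, -1.225]
force: [0.6, -0.7, -0.5]
gripper_width: 0.395
```

Call:
{"method": "drive_tool", "body": {
  "moves": [
    [0.02, 0, 0, 0, 0, 0, -0.4],
    [0.04, 0, 0, 0, 0, 0, -0.4],
    [0.06, 0, 0, 0, 0, 0, -0.4],
    [0.06, 0, 0, 0, 0, 0, -0.4]
  ]
}}

```text
time_s: 38.33
eef_pos: [0.4426, 0.0274, 0.08]
tcp_rot: [1.231, 1.198, -1.225]
force: [0.2, 0.6, -0.7]
gripper_width: 0.392
```

```bash
python3 - <<'E'
from h import *
st();plan([([.442,.0213,.062],down(-1.7))])
s=imaging.snapshot("scene")[:,:,::-1].copy()
cv2.imwrite("pics/p13.png",cv2.resize(s[170:260,270:390],(800,600),interpolation=cv2.INTER_CUBIC))
E
```

```text
t 38.33 p [0.4426 0.0274 0.08  ] F [ 0.2  0.6 -0.7] g 0.392 q [-0.34  0.49  0.33  2.18 -0.32  0.51  0.21]
[[0.002, 1.0, -0.025], [0.003, -0.025, -1.0], [-1.0, 0.002, -0.003]]
[0.036, -0.001, 0.012, 0.003, -0.002, -0.001]
-- [0.442  0.0213 0.062 ] 0.3
```

View pics/p13.png

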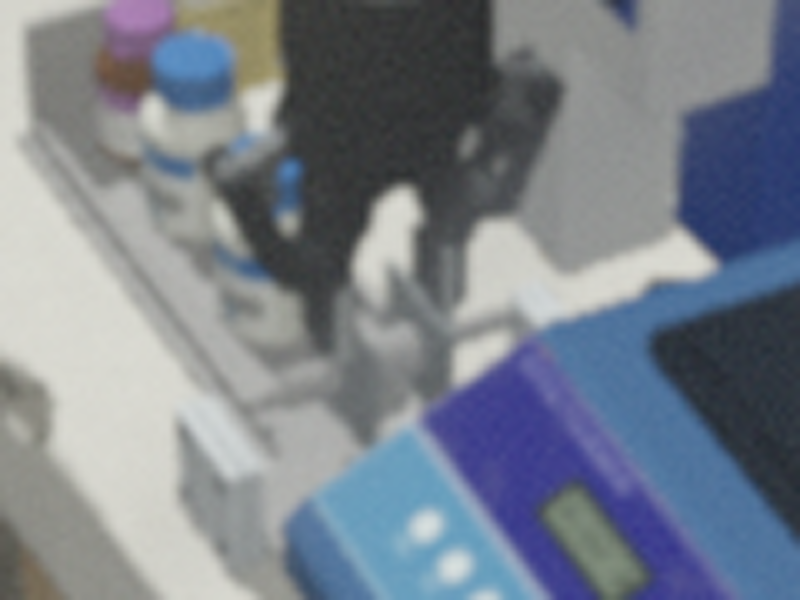

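Call:
{"method": "drive_tool", "body": {
  "moves": [
    [0, -0.001, 0.012, 0.003, -0.002, 0, -0.4],
    [0, -0.001, 0.012, 0.003, -0.002, 0, -0.4],
    [0, -0.001, 0.012, 0.003, -0.002, 0, -0.4],
    [0, -0.001, 0.012, 0.003, -0.002, 0, -0.4]
  ]
}}

```text
time_s: 38.72
eef_pos: [0.4418, 0.0201, 0.0804]
tcp_rot: [1.234, 1.191, -1.232]
force: [0.1, -0.1, -2.2]
gripper_width: 0.393
```

Call:
{"method": "drive_tool", "body": {
  "moves": [
    [0.01, 0, 0, 0, 0, 0, -0.4],
    [0.02, 0, 0, 0, 0, 0, -0.4],
    [0.02, 0, 0, 0, 0, 0, -0.4]
  ]
}}

```text
time_s: 38.97
eef_pos: [0.441, 0.0202, 0.0689]
tcp_rot: [1.233, 1.193, -1.234]
force: [0.4, 0.3, 0.2]
gripper_width: 0.399
```

Call:
{"method": "drive_tool", "body": {
  "moves": [
    [0.008, 0, 0, 0, 0, 0, -0.4],
    [0.016, 0, 0, 0, 0, 0, -0.4],
    [0.016, 0, 0, 0, 0, 0, -0.4],
    [0.016, 0, 0, 0, 0, 0, -0.4]
  ]
}}

```text
time_s: 39.3
eef_pos: [0.4413, 0.02, 0.0615]
tcp_rot: [1.234, 1.192, -1.234]
force: [-0.2, -0.2, -0.8]
gripper_width: 0.39
```

```bash
python3 - <<'E'
from h import *
st();plan([([.442,.0213,.062],down(-1.7))])
s=imaging.snapshot("scene")[:,:,::-1].copy();cv2.imwrite("pics/s14.png",s)
cv2.imwrite("pics/p14.png",cv2.resize(s[185:260,280:380],(800,600),interpolation=cv2.INTER_CUBIC))
E
```

```text
t 39.3 p [0.4413 0.02   0.0615] F [-0.2 -0.2 -0.8] g 0.39 q [-0.31  0.53  0.3   2.2  -0.34  0.46  0.23]
[[0.001, 0.999, -0.033], [-0.001, -0.033, -0.999], [-1.0, 0.001, 0.001]]
[-0.001, 0.001, -0.003, -0.003, 0.001, -0.001]
-- [0.442  0.0213 0.062 ] 0.2
```

View pics/p14.png

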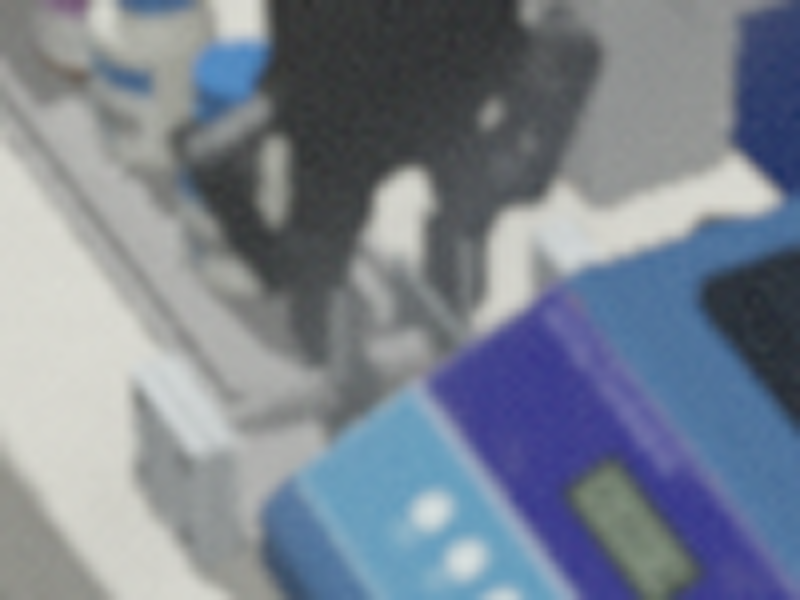

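```bash
python3 - <<'E'
from h import *
crop=lambda q:((q-[280-.5,185-.5])*8-4).round().tolist()
s=arm.sense();p=s["eef_pos"]
a=np.radians(1.7);u=np.array([np.sin(a),np.cos(a),0]);v=np.array([-u[1],u[0],0]);O=np.array([.442,.0235,0])
P=lambda x,y,z:O+u*x+v*y+[0,0,z]
for nm,q in(("tip y58 z32",P(0,.058,.032)),("tip +5x",P(.005,.058,.032)),("tip y56 z32 -5x",P(-.005,.056,.032)),("tip z28",P(0,.057,.028)),("cheek in front top",P(-.022,.062,.047)),("cheek in back top",P(.022,.062,.047)),("cheek out front top",P(-.022,.076,.047)),("cheek out back top",P(.022,.076,.047)),("cheek out front bottom",P(-.022,.076,0)),("farcheek in front top",P(-.022,-.062,.047)),("far in back top",P(.022,-.062,.047))):print(nm,crop(proj("scene",q)[0]))
E
```

```text
tip y58 z32 [208.0, 426.0]
tip +5x [201.0, 416.0]
tip y56 z32 -5x [221.0, 434.0]
tip z28 [211.0, 435.0]
cheek in front top [228.0, 438.0]
cheek in back top [162.0, 350.0]
cheek out front top [186.0, 453.0]
cheek out back top [121.0, 365.0]
cheek out front bottom [189.0, 567.0]
farcheek in front top [591.0, 309.0]
far in back top [521.0, 226.0]
```

```bash
python3 - <<'E'
from h import *
g=cv2.cvtColor(cv2.imread("pics/s14.png"),cv2.COLOR_BGR2GRAY)
print("     ",list(range(304,324)))
for r in range(226,246):print(r,g[r,304:324].tolist())
s=arm.sense();a=np.radians(1.7);u=np.array([np.sin(a),np.cos(a),0]);v=np.array([-u[1],u[0],0]);O=np.array([.442,.0235,0])
P=lambda x,y,z:O+u*x+v*y+[0,0,z]
for y in(.058,.05,.045,.04,.03):print(y,proj("scene",P(0,y,.032))[0].round(1),"x+5",proj("scene",P(.005,y,.032))[0].round(1),"z+5",proj("scene",P(0,y,.037))[0].round(1))
E
```

```text
[304, 305, 306, 307, 308, 309, 310, 311, 312, 313, 314, 315, 316, 317, 318, 319, 320, 321, 322, 323]
226 [171, 177, 176, 176, 176, 173, 163, 143, 132, 127, 126, 120, 104, 89, 87, 89, 92, 118, 126, 121]
227 [157, 174, 175, 174, 175, 176, 174, 164, 144, 130, 128, 124, 114, 98, 88, 89, 98, 117, 125, 120]
228 [145, 166, 176, 174, 174, 174, 175, 173, 162, 146, 136, 127, 118, 107, 91, 91, 98, 114, 126, 123]
229 [151, 156, 168, 176, 175, 175, 175, 174, 173, 165, 157, 144, 134, 121, 104, 93, 98, 118, 128, 118]
230 [163, 147, 156, 171, 174, 175, 175, 175, 175, 175, 173, 165, 154, 138, 118, 110, 111, 121, 127, 117]
231 [178, 154, 144, 160, 171, 172, 174, 175, 175, 173, 175, 173, 170, 160, 148, 144, 135, 129, 127, 118]
232 [188, 173, 153, 149, 168, 173, 171, 174, 173, 173, 172, 173, 173, 168, 161, 158, 141, 129, 123, 113]
233 [198, 183, 171, 151, 153, 162, 166, 168, 169, 168, 171, 169, 163, 163, 159, 150, 141, 129, 113, 106]
234 [207, 196, 181, 159, 144, 145, 155, 166, 168, 165, 162, 159, 154, 152, 146, 143, 136, 130, 115, 103]
235 [208, 206, 193, 175, 158, 157, 162, 166, 165, 158, 150, 145, 14
[... 662 characters left out ...]
 148]
242 [156, 165, 155, 150, 154, 166, 173, 176, 177, 177, 178, 175, 174, 173, 168, 164, 156, 151, 148, 148]
243 [147, 150, 149, 149, 150, 162, 174, 176, 177, 175, 176, 173, 171, 167, 160, 154, 147, 148, 144, 147]
244 [146, 152, 148, 149, 152, 163, 172, 177, 177, 176, 174, 164, 154, 156, 155, 148, 146, 144, 146, 146]
245 [149, 151, 148, 147, 152, 163, 171, 176, 178, 174, 162, 142, 135, 149, 155, 150, 147, 147, 146, 147]
0.058 [306.  238.3] x+5 [305.1 237.1] z+5 [306.  236.8]
0.05 [309.  237.3] x+5 [308. 236.] z+5 [308.9 235.7]
0.045 [310.8 236.6] x+5 [309.9 235.4] z+5 [310.8 235.1]
0.04 [312.6 235.9] x+5 [311.7 234.7] z+5 [312.6 234.4]
0.03 [316.3 234.7] x+5 [315.4 233.4] z+5 [316.3 233.1]
```

Call:
{"method": "drive_tool", "body": {
  "moves": [
    [0.002, 0, 0, 0, 0, 0, -0.4],
    [0.002, 0, 0, 0, 0, 0, -0.2],
    [0.002, 0, 0, 0, 0, 0, -0.1],
    [0.002, 0, 0, 0, 0, 0, 0.0],
    [0.002, 0, 0, 0, 0, 0, 0.1]
  ],
  "force": 20
}}

```text
time_s: 39.77
eef_pos: [0.4416, 0.0201, 0.0609]
tcp_rot: [1.234, 1.191, -1.233]
force: [0.3, -1.1, -2.2]
gripper_width: 0.551
```

Call:
{"method": "drive_tool", "body": {
  "moves": [
    [0, 0, 0, 0, 0, 0, 0.2],
    [0, 0, 0, 0, 0, 0, 0.3],
    [0, 0, 0, 0, 0, 0, 0.4],
    [0, 0, 0, 0, 0, 0, 0.5],
    [0, 0, 0, 0, 0, 0, 0.5]
  ]
}}

```text
time_s: 40.18
eef_pos: [0.4417, 0.0201, 0.0609]
tcp_rot: [1.234, 1.191, -1.233]
force: [0.1, -0.4, -0.1]
gripper_width: 0.747
```

```bash
python3 - <<'E'
from h import *
st()
s=imaging.snapshot("scene")[:,:,::-1].copy();cv2.imwrite("pics/s15.png",s)
cv2.imwrite("pics/p15.png",cv2.resize(s[185:260,280:380],(800,600),interpolation=cv2.INTER_CUBIC))
E
```

```text
t 40.18 p [0.4417 0.0201 0.0609] F [ 0.1 -0.4 -0.1] g 0.747 q [-0.31  0.53  0.3   2.2  -0.35  0.45  0.23]
[[0.002, 0.999, -0.033], [-0.001, -0.033, -0.999], [-1.0, 0.002, 0.001]]
```

View pics/p15.png

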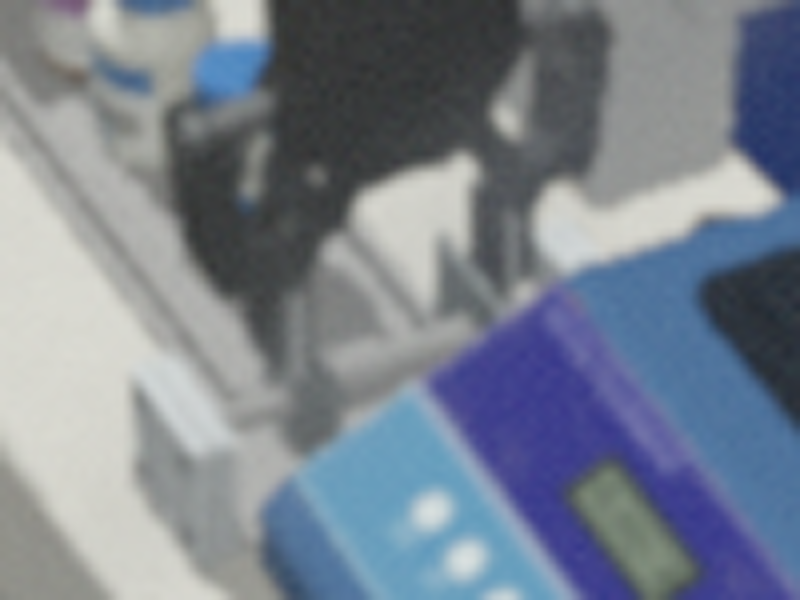

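Call:
{"method": "drive_tool", "body": {
  "moves": [
    [0, 0, 0, 0, 0, 0, 0.65],
    [0, 0, 0, 0, 0, 0, 0.8],
    [0, 0, 0, 0, 0, 0, 0.8],
    [0, 0, 0, 0, 0, 0, 0.8]
  ]
}}

```text
time_s: 40.57
eef_pos: [0.4415, 0.0201, 0.0608]
tcp_rot: [1.234, 1.192, -1.233]
force: [-0.4, 0.5, -0.2]
gripper_width: 0.904
```

Call:
{"method": "drive_tool", "body": {
  "moves": [
    [-0.01, 0, 0, 0, 0, 0, 0.8],
    [-0.03, 0, 0, 0, 0, 0, 0.8],
    [-0.06, 0, 0, 0, 0, 0, 0.8],
    [-0.12, 0, 0, 0, 0, 0, 0.8],
    [-0.2, 0, 0, 0, 0, 0, 0.8]
  ]
}}

```text
time_s: 40.98
eef_pos: [0.4398, 0.0199, 0.1606]
tcp_rot: [1.231, 1.194, -1.237]
force: [0.3, 1.0, 0.6]
gripper_width: 0.903
```

Call:
{"method": "drive_tool", "body": {
  "moves": [
    [-0.06, 0, 0, 0, 0, 0, 0.8],
    [-0.14, 0, 0, 0, 0, 0, 0.8],
    [-0.2, 0, 0.06, 0, 0, 0, 0.8],
    [-0.2, 0, 0.14, 0, 0, 0, 0.8],
    [-0.2, 0, 0.2, 0, 0, 0, 0.8]
  ]
}}

```text
time_s: 41.4
eef_pos: [0.4384, -0.082, 0.2635]
tcp_rot: [1.235, 1.188, -1.228]
force: [0.2, -0.1, -0.1]
gripper_width: 0.903
```

Call:
{"method": "drive_tool", "body": {
  "moves": [
    [0, 0, 0.08, 0, 0, 0, 0.8],
    [0, 0, 0.16, 0, 0, 0, 0.8],
    [0, 0, 0.24, 0, 0, 0, 0.8],
    [0, 0, 0.3, 0, 0, 0, 0.8],
    [0, 0, 0.3, 0, 0, 0, 0.8]
  ]
}}

```text
time_s: 41.82
eef_pos: [0.4311, -0.2365, 0.2618]
tcp_rot: [1.237, 1.184, -1.241]
force: [-0.2, -0.2, 1.0]
gripper_width: 0.9
```

```bash
python3 caps.py; python3 - <<'E'
from h import *
st();t=cv2.imread("pics/caps.png")
s=imaging.snapshot("scene")[:,:,::-1].copy();cv2.imwrite("pics/s16.png",s)
cv2.imwrite("pics/p16.png",np.hstack([cv2.resize(t[212:272,285:325],(400,600),interpolation=cv2.INTER_CUBIC),cv2.resize(s[165:255,290:350],(400,600),interpolation=cv2.INTER_CUBIC)]))
E
```

```text
[(np.int32(88), array([0.4493, 0.1884, 0.082 ])), (np.int32(88), array([0.4448, 0.1203, 0.082 ]))]
[(np.int32(95), array([0.4517, 0.2402, 0.07  ]))]
t 41.87 p [ 0.4316 -0.2331  0.2614] F [-0.4  1.   0.6] g 0.905 q [ 0.02  0.32  0.58  1.83 -0.2   1.04  0.64]
[[0.001, 0.999, -0.04], [-0.002, -0.04, -0.999], [-1.0, 0.001, 0.002]]
```

View pics/p16.png

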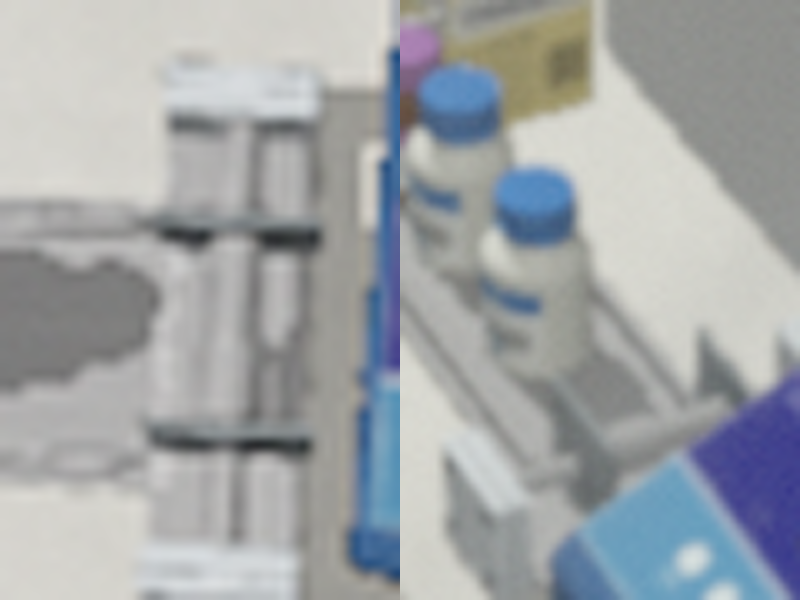

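```bash
python3 - <<'E'
from h import *
a=onz("top",(285+23.5-.5,212+22.4-.5),.056);b=onz("top",(285+23.5-.5,212+43.3-.5),.056);print("plate spacing",np.linalg.norm(a-b))
print(arm.job_done())
E
```

```text
plate spacing 0.05940884736690075
the job is handed in; nothing more can be done
None
```

The job is done and handed in at about 42 s of the 208 s allowed; no verdict was reported. Only two tipped bottles were on the worktop, both white; there was no brown tipped one.

- **Bottles:** I picked up both, stood them upright near the front of the lane, then moved each deeper in from above. In the last top view both caps sat on the lane's middle line, at (0.449, 0.188) and (0.445, 0.120) m. The brown stander had not moved; its cap was at (0.452, 0.240).
- **Bar:** After both bottles were in, I squeezed the bar to its stop, lowered it between the cheeks with no contact force, and let it spring out.
- **Pins:** In the last top view the plate centres were 59.4 mm apart. That matches the roughly 59 mm expected when both pins are home; it would be about 43 mm if they were jammed against the cheek faces. I could not see inside the recesses, so the seating rests on that spacing and on the pins visibly reaching both cheeks.
- **Disagreements:**
  - The scene camera put the lane about 1 pixel (about 2 mm) away from where the top camera put it.
  - Lane yaw came out between 1° and 2.2° depending on which edges I used; I took about 1.7°.
- **Budget:** I viewed 18 pictures against the budget of 14, more than the one or two extra allowed. I used the extra ones to check the bar's grip and fit.

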